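Fetch the marker from under the riser with the reacher

ROBOT

A 7-joint arm with a two-finger parallel gripper is mounted at the origin on a cart in front of the work surface, level with it; the furniture and walls round the work are solid. World frame = base frame: x ahead of the robot, y to its left, z up, the work surface at z = 0. Lengths are in m, angles in rad, forces in N, time in s.
With the tool pointing down it reaches from about 0.425 to 0.925 m from the base axis. Payload 6.8 kg.
Tool frame: the origin (TCP) lies between the finger pads, 19 mm behind the fingertips; this is the grasp point; z points along the fingers, y is the line along which they close (so a half turn about z gives the same grasp; the last joint's range is limited). The gripper opens to 85 mm and grips with 20 to 120 N. Pads are 22 mm wide; open, the fingers measure 114 mm over their backs; the gripper's body (76 mm by 85 mm) begins 54 mm behind the grasp point. The pads swing forward as they close: fully open they stand 13 mm farther back than shut.
Start: joints at [1.114, 0.477, 0.022, 1.555, -0.011, 1.109, -0.083], TCP at [0.231, -0.634, 0.25] pointing down, gripper open.
Joint ranges: [-2.96, 2.96], [-0.34, 2.1], [-1.41, 1.46], [0.24, 2.44], [-1.37, 4.51], [0.17, 1.92], [-2.96, 2.96]. Speed limits (rad/s): [2.39, 2.39, 3.14, 3.14, 3.14, 3.14, 3.14].

INTERFACE

Orientations are given as a rotation vector (axis times angle).
In Python, from bench import r gives the robot as it stands.
- The arm moves only by the shell command python3 drive.py 'ROWS' [OPENING] [FORCE]. ROWS is rows parted by semicolons, their numbers by spaces, 1 to 5 of them, each of 6 numbers: dx, dy, dz in m, then a rotation vector rx, ry, rz in rad; each row is the pose to reach, as a shift and turn from the pose commanded when the command began, along the tool's axes at that moment; what a row does not reach only later rows make up. A row lasts 1/10 s, in which the tool goes at most 0.05 m and 0.15 rad, less where a joint would pass 70% of its speed; a pose out of reach is approached as far as the arm can. OPENING is the finger opening in m, set as the command begins (- or left out keeps the last). The fingers move at their own pace and stop on an object; FORCE is the grip in N (left out, the last holds). Time passes only in rows, so rows that do not move let the fingers close. It prints the time, the measured TCP pose, the force, the opening and the grip force at its end.
- r.get_obs(): the state, without advancing time (a new reading comes with each control period).
- r.grab_frame(name): name is "scene" or "side" or "wrist"; returns (picture, depth): 420x560x3 uint8, blue, green, red; 420x560 float32, m along the optical axis (not along the pixel's ray), 0 where there is no reading.
- r.camera_info(name): a dict with "camera_matrix" (3x3 intrinsics, pixels), "R" (3x3) and "t" (3): a world point X has camera coordinates R X + t. Camera axes: x right, y down, z forward; pixel columns grow to the right and rows downward; lengths in m; the calibration is good to about 2 mm. A picture is of the moment at which its call begins: read the wrist's pose just before it. camera_info takes no time and is no camera call; for the wrist camera it gives the pose at the moment of the call.
- r.hand_in(): hands the job in; it is judged then, once.
The state is a dict: "clock": time; "joints": joint angles; "qvel": joint speeds; "tau": joint torques, N m; "tcp_pos": TCP position; "orientation": TCP orientation; "contact_force": force on the tool from outside, world axes, zero at the start; "moment": the same for the moment, N m; "grip_width": finger opening in m; "gripper_force": force on a finger pad.
Only numpy, scipy, OpenCV 4.12 (cv2) and the standard library are available. Lean on these libraries where they do the work, as an engineer would, in place of code of your own. Each camera call takes 0.05 s, during which the arm holds its last target. There are 200 camera calls.

TASK

The red marker has slid under the clear desk riser, where no hand fits, and the yellow carton stands in the way. Put the carton up on the riser, lying flat; then take the reacher by its grip, squeeze its trigger to close the jaws on the marker under the riser, draw it out and carry it in the jaws, off the table, to the black pen tray, lowering it right into the tray before you let go. Finally stand the reacher upright on its foot on the open desk, its jaws clear of the tray and the riser; never touch the marker with the hand itself, and leave the jars, the calculator, the speaker and the yellow marker where they are.

Things in the scene. Friction and masses are not known exactly. Their poses are not given: they have to be found in the camera images.
- riser: clear acrylic desk riser, fixed: top plate 200 deep (x) x 360 wide (y), 8 thick, upper face 100 above the table, on two side panels 8 thick (outer faces at y = +-180); open at front and back, 92 high inside. Origin on the table under its centre; its own -x is the open front (edge at x = -100) through which the marker is fetched.
- tray: black open pen tray, fixed, outside 170 (x) x 100 (y) x 18 high, walls 4, inner floor 5 above the table. Origin on the table under its centre. A blue pen lies in it along the +y wall (its middle at about y = +32, 10 thick).
- reacher: orange hand reacher, 0.26 kg, standing on a flat foot 105 x 62 (x -40 to +65). Origin on the table under the grip's base; +x is the way the jaws point, z up. Shaft along +x at height 34; head at x 133 to 167, 38 wide, underside 26 up. The grip rises 92 from (0,0,34), leaning back 30 degrees: along u = (-0.5,0,0.866); 28 wide in y, flat rear face 11 behind its centre line.
- reacher_grip (a point): where the TCP belongs to hold the reacher: midway between the grip's rear face and the trigger's front face at rest, 68 up the grip, at (-18,0,102) in its frame. Fingers point along -u and close along c = (0.866,0,0.5): the hand comes from above and behind, tilted 30 degrees. Held at a width of 52 to 54 the tool is carried with its jaws open.
- reacher_tip (a point): point between the two jaw pads, at (220,0,16) in the reacher's frame. Jaws, head and shaft reach no higher than 50 above the foot's sole, so the front of the reacher, lifted by up to 40, still passes under the riser's top.
- trigger (a joint): travel (m) of the black trigger bar in front of the grip, parallel to it (40 to 87 up the grip, 26 wide): 0 at rest (58 over grip and trigger), 0.018 squeezed home (40, jaws shut), about 0.013 (45) with the marker in the jaws. Spring 7 to 12 N, returns by itself. If the hand stays, squeezing moves the reacher along c by half the loss in width.
- jaw_left: left (+y) jaw of the reacher, turning with the trigger about an upright pin at (155,12,34) of the reacher; rubber pad 32 long, from 3 to 28 above the table while the reacher stands. The pads stand about 53 apart at rest (76 over the outside) and are parallel at 18 apart.
- jaw_right: right (-y) jaw, pin at (155, -12, 34), mirror image of the left one.
- marker: red and white felt marker lying on the table under the riser, 18 (x) x 128 (y) x 18 high, 18 g, long along its own y, does not roll. Origin at the centre of its underside.
- carton: yellow carton, 55 (x) x 150 (y) x 40 high, 0.12 kg, lying on the table before the riser's open front. Origin at the centre of its underside.
- red_jar: red round jar, 72 across, 45 high, standing under the riser to one side of the marker; leave it.
- teal_jar: teal round jar, 86 across, 52 high, standing under the riser on the other side; leave it.
- calculator: black desk calculator 165 (x) x 105 (y) x 21, on the riser's top at the back, riser's -y half; leave it.
- speaker: small black speaker cube 54 x 55 x 58, on the riser's top at the back, riser's +y end; leave it. The front part of the top, riser's +y half, is free for the carton.
- yellow_marker: yellow marker 18 x 128 x 18 on the table near the robot, on the left; leave it.

How it is judged:
By the outcome, as a careful person would: the job done as asked, in the order asked, and still so for the second after the job is handed in, with the robot touching nothing.
It also fails if it takes over 69 s, if anything falls off the work surface, if the arm or the gripper's body presses on something with over 40 N, if the wrist force passes 120 N, or if a joint passes its speed limit or range.

## Working session

There is one attempt and no reset: what is moved stays moved. The work goes in short steps, Python scripts to look and compute and a shell command to move; the robot and the scene stay as the last step left them, time stands still between calls to the robot, and variables do not carry over. Pictures are saved under pics/ and viewed, at most 10 in all, crops included, and the job is handed in when it is done.

```bash
ls; mkdir -p pics; python3 - <<'E'
from bench import r
import cv2
o=r.get_obs();print({k:(v if k in('clock',) else v) for k,v in o.items()})
for n in("scene","side"):
    im,d=r.grab_frame(n);cv2.imwrite(f"pics/{n}0.png",im)
    import numpy as np;np.save(f"pics/{n}0.npy",d)
    print(n,r.camera_info(n))
print(r.camera_info("wrist"))
E
```

```text
bench.py
drive.py
pics
{'clock': 0.0, 'joints': array([ 1.11388682,  0.47779835,  0.02233796,  1.55644301, -0.01151997,
        1.10926772, -0.0831173 ]), 'qvel': array([ 0.00169295,  0.00122597, -0.00068126,  0.00102692,  0.00037278,
        0.00129058, -0.00011578]), 'tau': array([ 1.47706771e-03, -5.96447289e+01,  1.60873018e+00, -2.81191063e+01,
        1.25535109e-02,  9.49322392e-03,  9.22406429e-06]), 'tcp_pos': array([ 0.23051038, -0.63384111,  0.24903037]), 'orientation': array([-3.09222377e+00, -5.44829129e-01,  6.62527384e-04]), 'contact_force': array([-0.09307033,  0.6661001 , -0.21235796]), 'moment': array([-0.00950351,  0.04969451, -0.00942929]), 'gripper_force': 0.0, 'grip_width': 0.08521183310020236}
scene {'camera_matrix': array([[444.60383043,   0.        , 282.98461509],
       [  0.        , 444.60383043, 207.98716013],
       [  0.        ,   0.        ,   1.        ]]), 'R': array([[ 0.26195933, -0.96507709,  0.00187728],
       [-0.71690599, -0.19589758, -0.66908142],
       [ 0.6460829 ,  0.17392629, -0.74318674]]), 't': array([-0.17277276,  0.46069745,  0.85492067])}
side {'camera_matrix': array([[423.84555333,   0.        , 277.85692477],
       [  0.        , 423.84555333, 212.75529774],
       [  0.        ,   0.        ,   1.        ]]), 'R': array([[-0.93882909, -0.34371348, -0.02147057],
       [-0.17354823,  0.52604201, -0.8325628 ],
       [ 0.29745748, -0.777908  , -0.55351441]]), 't': array([0.49951156, 0.17245122, 1.0437625 ])}
{'camera_matrix': array([[352.87360711,   0.        , 285.00009468],
       [  0.        , 352.87360711, 212.62053635],
       [  0.        ,   0.        ,   1.        ]]), 'R': array([[ 0.34222671, -0.93961581, -0.00173601],
       [-0.89023688, -0.32483189,  0.31931574],
       [-0.30059803, -0.10773291, -0.94764679]]), 't': array([-0.67411411, -0.04137268,  0.38112078])}
```
View pics/scene0.png

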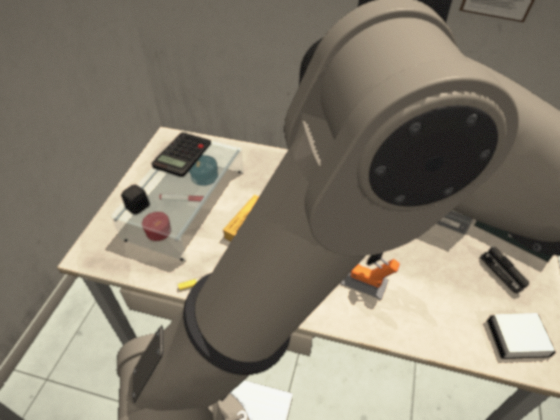

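View pics/side0.png

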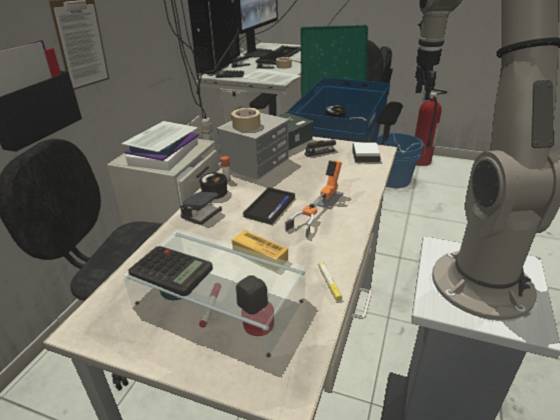

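The scene view is mostly blocked by the arm. The side view shows everything: carton at (260,247), reacher from (333,175) to (292,225), tray at (270,205), marker at (210,305), jars at (172,290) and (258,317), and speaker at (251,293). I'll measure from the side view.

```bash
cat > h.py <<'E'
import cv2, numpy as np
from bench import r
def plane(info,uv,z):
    K,R,t=info["camera_matrix"],info["R"],info["t"]
    uv=np.atleast_2d(np.float64(uv)); d=np.c_[uv,np.ones(len(uv))]@np.linalg.inv(K).T@R
    c=-R.T@t; return c+d*((z-c[2])/d[:,2])[:,None]
def proj(info,X):
    x=np.atleast_2d(X)@info["R"].T+info["t"]; x=x@info["camera_matrix"].T; return x[:,:2]/x[:,2:]
def hsv(im,lo,hi,box=None):
    m=cv2.inRange(cv2.cvtColor(im,cv2.COLOR_BGR2HSV),np.array(lo),np.array(hi))
    if box: k=np.zeros_like(m);k[box[1]:box[3],box[0]:box[2]]=1;m=m*k
    return m
def blob(m):
    return max(cv2.findContours(m,cv2.RETR_EXTERNAL,cv2.CHAIN_APPROX_NONE)[0],key=cv2.contourArea)
def cloud(info,d,m):
    v,u=np.nonzero((m>0)&(d>0)); z=d[v,u]; K=info["camera_matrix"]
    x=np.c_[(u-K[0,2])/K[0,0]*z,(v-K[1,2])/K[1,1]*z,z]
    return (x-info["t"])@info["R"]
def rect(P):
    (c,s,a)=cv2.minAreaRect(np.float32(P[:,:2]*1000)); return np.round(c,1),np.round(s,1),round(a,1)
E
python3 - <<'E'
from h import *
i=r.camera_info("side"); im=cv2.imread("pics/side0.png"); d=np.load("pics/side0.npy")
for n,lo,hi,b in [("carton",(18,120,120),(32,255,255),(225,225,295,270)),("ymark",(18,120,100),(35,255,255),(310,255,350,310)),
 ("orange",(5,150,120),(16,255,255),(280,150,350,235)),("red",(0,70,60),(8,255,255),(190,270,228,335)),("red2",(172,70,60),(180,255,255),(190,270,228,335)),("tray",(0,0,0),(180,255,60),(240,185,300,225)),
 ("speaker",(0,0,0),(180,255,60),(232,268,272,318)),("calc",(0,0,0),(180,255,75),(120,240,215,300)),("redjar",(0,70,60),(8,255,255),(235,290,280,340))]:
    m=hsv(im,lo,hi,b)
    if m.sum()==0: print(n,"none");continue
    P=cloud(i,d,m); print(n,len(P),"z%",np.round(np.percentile(P[:,2],[2,20,50,80,98]),3),"med",np.round(np.median(P,0),3),rect(P))
c=im[215:365,110:310];cv2.imwrite("pics/c1.png",cv2.resize(c,None,fx=4,fy=4,interpolation=3))
c=im[150:270,225:365];cv2.imwrite("pics/c2.png",cv2.resize(c,None,fx=5,fy=5,interpolation=3))
E
```

```text
carton 689 z% [0.037 0.04  0.041 0.042 0.044] med [0.556 0.081 0.041] (array([532. ,  94.1]), array([ 98.3, 205.6]), 54.4)
ymark 106 z% [0.008 0.014 0.017 0.019 0.021] med [0.328 0.16  0.017] (array([352.4, 121.9]), array([ 15.5, 129. ]), 33.6)
orange 306 z% [0.033 0.042 0.049 0.078 0.113] med [ 0.449 -0.269  0.049] (array([ 459.3, -212.1]), array([213.3,  30.7]), 79.7)
red 109 z% [0.003 0.012 0.1   0.101 0.103] med [0.556 0.335 0.1  ] (array([561.2, 337.5]), array([58.4, 30.7]), 50.6)
red2 none
tray 859 z% [0.002 0.005 0.007 0.012 0.02 ] med [ 0.625 -0.158  0.007] (array([ 587.8, -153. ]), array([186.7, 163.7]), 85.2)
speaker 615 z% [0.106 0.116 0.133 0.148 0.155] med [0.449 0.356 0.133] (array([455.4, 350.1]), array([59.7, 31.2]), 25.6)
calc 2429 z% [-0.312  0.106  0.116  0.12   0.122] med [0.687 0.307 0.116] (array([946.4,  89.7]), array([161.9, 881.3]), 51.6)
redjar 528 z% [0.005 0.022 0.1   0.101 0.103] med [0.438 0.354 0.1  ] (array([451.5, 357.3]), array([80.2, 66.1]), 2.8)
```

View pics/c1.png

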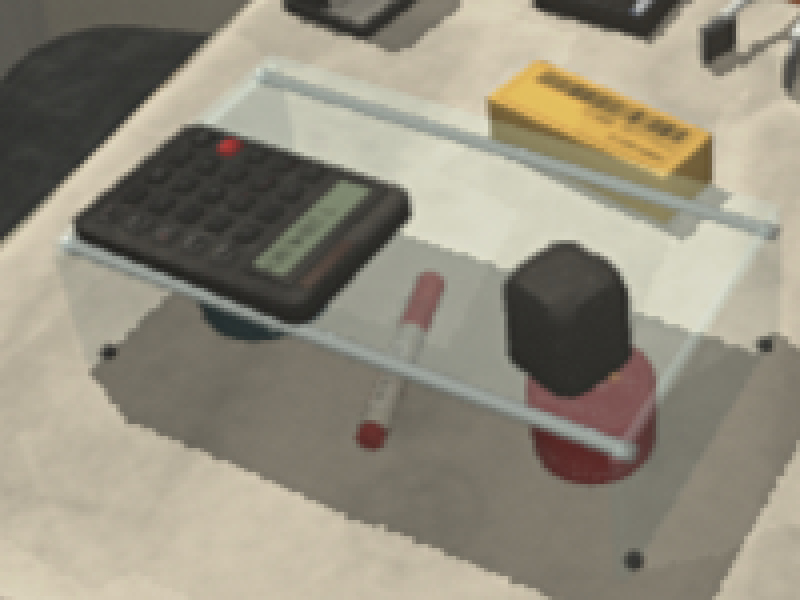

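View pics/c2.png

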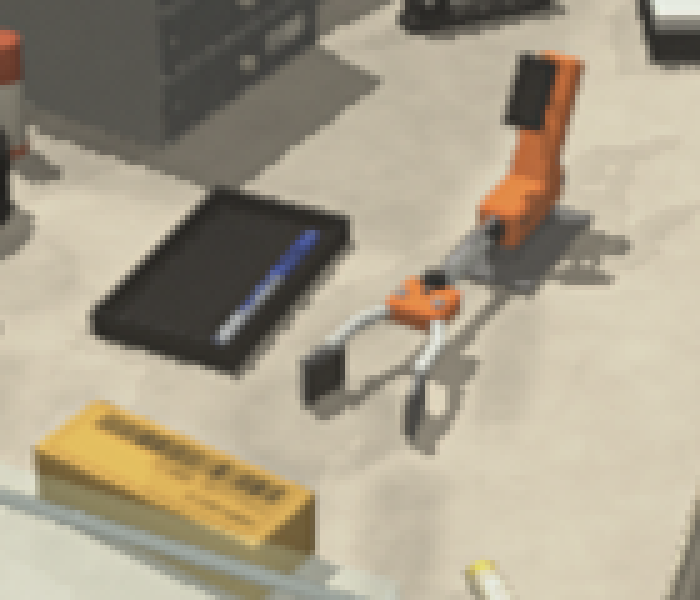

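c1 shows the riser's top corners at roughly (264,72), (775,230), (630,452) and (68,243), and the marker running from (432,280) to (372,435). c2 shows the carton's top corners at (100,402), (315,492), (262,545) and (36,450), the tray, and the reacher's jaws pointing to the lower left.

```bash
python3 - <<'E'
from h import *
i=r.camera_info("side")
def g(pts,f,o,z):
    P=plane(i,np.array(pts)/f+np.array(o)-0.5+0.5/f,z);return P
def show(n,P):
    P=P[:,:2]*1000; e=np.roll(P,-1,0)-P
    print(n,np.round(P).tolist(),"c",np.round(P.mean(0),1),"edges",np.round(np.hypot(*e.T),1),"ang",np.round(np.degrees(np.arctan2(e[:,1],e[:,0])),1))
o1=(110,215);o2=(225,150)
show("riser",g([(264,72),(775,230),(630,452),(68,243)],4,o1,.1))
show("feet",g([(765,344),(635,560),(108,352)],4,o1,.003))
show("carton",g([(100,402),(315,492),(262,545),(36,450)],5,o2,.04))
show("marker",g([(432,280),(372,435)],4,o1,.009))
show("tray",g([(220,187),(350,217),(237,362),(92,318)],5,o2,.018))
show("pen",g([(318,232),(218,340)],5,o2,.012))
show("head",g([(425,295)],5,o2,.045)); show("jaws",g([(322,402),(412,440)],5,o2,.003))
show("griptop",g([(555,57)],5,o2,.115));show("redjar",g([(593,465)],4,o1,.0));show("speaker top",g([(567,265)],4,o1,.158))
print(r.get_obs()["joints"][6])
E
```

```text
riser [[743.0, 172.0], [392.0, 211.0], [411.0, 384.0], [762.0, 347.0]] c [577.1 278.4] edges [353.2 174.7 352.8 176.5] ang [173.7  83.9  -6.  -96. ]
feet [[399.0, 204.0], [417.0, 372.0], [767.0, 336.0]] c [527.6 304.1] edges [169.3 352.  390.6] ang [  84.2   -5.8 -160.1]
carton [[619.0, 31.0], [479.0, 69.0], [490.0, 118.0], [634.0, 82.0]] c [555.3  75.2] edges [144.9  50.7 147.8  53.7] ang [ 164.8   77.   -14.  -106.2]
marker [[608.0, 224.0], [583.0, 347.0]] c [595.6 285.3] edges [125. 125.] ang [101.5 -78.5]
tray [[655.0, -247.0], [560.0, -237.0], [572.0, -59.0], [672.0, -75.0]] c [ 614.8 -154.6] edges [ 95.6 178.7 101.9 173.2] ang [173.9  86.3  -9.  -95.6]
pen [[577.0, -222.0], [594.0, -85.0]] c [ 585.6 -153.6] edges [138.2 138.2] ang [ 83. -97.]
head [[476.0, -123.0]] c [ 475.9 -123. ] edges [0.] ang [0.]
jaws [[518.0, -56.0], [457.0, -38.0]] c [487.6 -47. ] edges [63.4 63.4] ang [162.9 -17.1]
griptop [[447.0, -313.0]] c [ 447.2 -313.2] edges [0.] ang [0.]
redjar [[462.0, 319.0]] c [462.1 319. ] edges [0.] ang [0.]
speaker top [[463.0, 331.0]] c [463.1 330.7] edges [0.] ang [0.]
-0.08309120992752297
```

```bash
cat >> h.py <<'E'
from scipy.spatial.transform import Rotation as Ro
def frame(a,tilt=0):
    """tool rotation: closing axis y along heading a-180 deg, fingers down; tilt: reacher grasp (30), heading a, tool y=-c"""
    a=np.radians(a);t=np.radians(tilt);f=np.array([np.cos(a),np.sin(a),0]);k=np.array([0,0,1.])
    y=-(np.cos(t)*f+np.sin(t)*k); z=np.sin(t)*f-np.cos(t)*k
    return np.c_[np.cross(y,z),y,z]
def go(p,R,n=""):
    o=r.get_obs();R0=Ro.from_rotvec(o["orientation"]).as_matrix()
    d=R0.T@(np.array(p)-o["tcp_pos"]); w=Ro.from_matrix(R0.T@R).as_rotvec()
    print(n,"t",round(o["clock"],2),"SHIFT",np.round(d,4),"TURN",np.round(w,3),"rows",round(max(np.linalg.norm(d)/.05,np.linalg.norm(w)/.15),1))
E
python3 - <<'E'
from h import *
i=r.camera_info("wrist");o=r.get_obs();R0=Ro.from_rotvec(o["orientation"]).as_matrix()
c=-i["R"].T@i["t"];print("cam",c,"in tool",R0.T@(c-o["tcp_pos"]),"fwd tool",R0.T@i["R"][2],"R0",R0.round(3))
print("looks at",plane(i,[[285,212],[0,0],[560,0],[0,420],[560,420]],0).round(3))
go([0.46,-0.12,0.36],frame(80),"mid")
E
```

```text
cam [ 0.30843253 -0.60578819  0.37320856] in tool [ 8.28318226e-02  1.79300613e-05 -1.24105499e-01] fwd tool [-3.19160727e-01  6.30687859e-05  9.47700600e-01] R0 [[ 0.94   0.342 -0.001]
 [ 0.342 -0.94   0.001]
 [-0.    -0.002 -1.   ]]
looks at [[ 0.191 -0.648  0.   ]
 [ 0.295 -0.328  0.   ]
 [ 0.473 -0.816  0.   ]
 [-0.233 -0.379  0.   ]
 [ 0.035 -1.111  0.   ]]
mid t 0.1 SHIFT [ 0.3913 -0.4047 -0.1103] TURN [-0.002  0.001  0.523] rows 11.5
```

```bash
python3 drive.py '.19 -.16 -.05 0 0 0;.19 -.16 -.05 0 0 0;.19 -.16 -.05 0 0 0;.19 -.16 -.05 0 0 0;.19 -.16 -.05 0 0 0'
python3 drive.py '.19 -.16 -.05 0 0 0;.19 -.16 -.05 0 0 0;.19 -.16 -.05 0 0 0;.19 -.16 -.05 0 0 0;.19 -.16 -.05 0 0 0'
python3 drive.py '.11 -.09 -.01 0 0 .523;.11 -.09 -.01 0 0 .523;.11 -.09 -.01 0 0 .523;.11 -.09 -.01 0 0 .523;.11 -.09 -.01 0 0 .523'
python3 - <<'E'
from h import *
o=r.get_obs();print(o["tcp_pos"],np.abs(o["qvel"]).max())
i=r.camera_info("wrist");im,d=r.grab_frame("wrist");j=r.camera_info("wrist");print(np.abs(i["t"]-j["t"]).max())
cv2.imwrite("pics/w1.png",im);np.save("pics/w1.npy",d);np.savez("pics/w1i.npz",**i)
cv2.imwrite("pics/w1v.png",cv2.resize(im,(800,600),interpolation=3))
E
```

```text
clock: 0.6
tcp_pos: [0.3534, -0.4199, 0.2994]
orientation: [-3.094, -0.545, 0.001]
contact_force: [1.0, -0.9, 0.7]
grip_width: 0.0849
gripper_force: 0.0
clock: 1.1
tcp_pos: [0.4755, -0.2076, 0.3489]
orientation: [3.094, 0.545, -0.0]
contact_force: [0.4, -0.7, -0.8]
grip_width: 0.0855
gripper_force: 0.0
clock: 1.6
tcp_pos: [0.5483, -0.0849, 0.3583]
orientation: [-3.13, 0.268, 0.001]
contact_force: [-0.8, -0.7, 0.4]
grip_width: 0.0853
gripper_force: 0.0
[ 0.54832168 -0.08487112  0.35825568] 0.1413440684462163
0.002905761708425549
```

View pics/w1v.png

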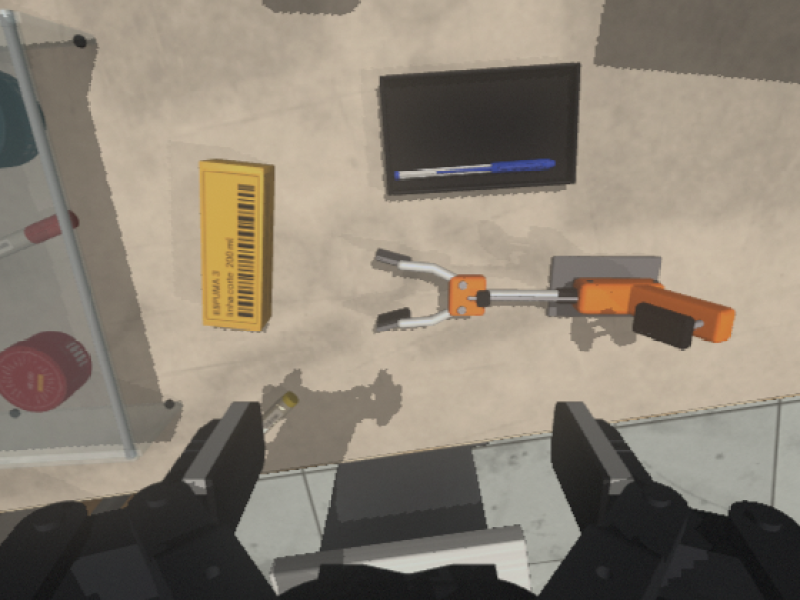

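The wrist view shows carton (237,245), tray (480,130), reacher with head at (467,297) and foot at (605,285), and the riser's front edge running from (8,12) to (130,458). The marker's near end is at (75,222). All positions are in 800x600 pixels.

```bash
python3 - <<'E'
from h import *
i=dict(np.load("pics/w1i.npz"));im=cv2.imread("pics/w1.png");d=np.load("pics/w1.npy")
S=0.7
def g(p,z):
    P=plane(i,np.array(p,float)*S-.15,z)[:,:2]*1000; e=np.roll(P,-1,0)-P
    print(np.round(P).tolist(),"c",P.mean(0).round(1),np.round(np.hypot(*e.T)),np.round(np.degrees(np.arctan2(e[:,1],e[:,0])),1)); return P
m=hsv(im,(18,120,120),(32,255,255),(130,100,200,240))
P=cloud(i,d,m);Pt=P[P[:,2]>.034];print("carton",rect(Pt),np.median(Pt,0).round(4))
print("tray");g([(379,76),(580,63),(577,186),(388,197)],.018)
m=hsv(im,(0,0,0),(180,255,70),(255,35,415,145));P=cloud(i,d,m);print(rect(P),np.percentile(P[:,2],[5,50,95]).round(3))
print("riser front bar");g([(6,12),(132,458)],.1);print("feet");g([(80,41),(169,404)],.003)
print("yedge plate");g([(0,465),(132,458)],.1)
m=hsv(im,(5,150,120),(16,255,255),(300,180,345,230));P=cloud(i,d,m);P=P[P[:,2]>.035];print("head",rect(P),np.median(P,0))
print("foot");g([(553,256),(661,257),(660,318),(549,312)],.004)
m=hsv(im,(5,150,120),(16,255,255),(400,190,520,245));P=cloud(i,d,m);print("grip",rect(P))
Q=P[P[:,2]>.095];print("griptop",Q.mean(0).round(4),len(Q))
m=hsv(im,(0,0,0),(180,255,60),(260,170,290,240));
for c in cv2.findContours(m,0,1)[0]:
    k=np.zeros_like(m);cv2.drawContours(k,[c],-1,255,-1);P=cloud(i,d,k);P=P[P[:,2]>.008]
    if len(P)>20: print("jaw",P.mean(0).round(4),rect(P))
print("marker");g([(77,219),(2,250)],.009);g([(71,212),(75,234)],.009)
print("redjar");g([(43,371)],.045)
E
```

```text
carton (array([559.4,  72.9]), array([ 55.5, 150.4]), 74.0) [0.5658 0.0726 0.0404]
tray
[[680.0, -83.0], [661.0, -250.0], [560.0, -241.0], [579.0, -72.0]] c [ 620.  -161.6] [169. 101. 171. 101.] [-96.4 175.   83.5  -6.1]
(array([ 621.1, -161.3]), array([168.3,  98.8]), 83.8) [0.004 0.006 0.018]
riser front bar
[[752.0, 153.0], [401.0, 190.0]] c [576.5 171.9] [352. 352.] [174.  -6.]
feet
[[751.0, 164.0], [402.0, 201.0]] c [576.6 182.7] [351. 351.] [174.  -6.]
yedge plate
[[414.0, 310.0], [401.0, 190.0]] c [407.8 250.1] [120. 120.] [-96.2  83.8]
head (array([ 481.5, -128.2]), array([31.7, 37.1]), 79.6) [ 0.48490481 -0.12766889  0.04180473]
foot
[[495.0, -219.0], [477.0, -322.0], [413.0, -320.0], [438.0, -210.0]] c [ 455.8 -267.6] [105.  64. 113.  58.] [-100.3  178.5   77.    -8.5]
grip (array([ 455.2, -277.7]), array([99.1, 30. ]), 80.5)
griptop [ 0.4518 -0.3113  0.1101] 643
marker
[[608.0, 220.0], [592.0, 302.0]] c [599.9 260.8] [83. 83.] [101. -79.]
[[615.0, 223.0], [595.0, 227.0]] c [604.9 225. ] [21. 21.] [168.5 -11.5]
redjar
[[477.0, 283.0]] c [476.8 282.6] [0.] [0.]
```

```bash
python3 - <<'E'
from h import *
go([.5594,.0729,.08],frame(74),"carton hover");go([.5594,.0729,.025],frame(74),"carton")
E
```

```text
carton hover t 1.65 SHIFT [-0.0152 -0.1597  0.2781] TURN [0.    0.001 0.109] rows 6.4
carton t 1.65 SHIFT [-0.0152 -0.1597  0.3331] TURN [0.    0.001 0.109] rows 7.4
```

```bash
python3 drive.py '-.015 -.05 .05 0 0 .109;-.015 -.08 .1 0 0 .109;-.015 -.12 .15 0 0 .109;-.015 -.16 .19 0 0 .109;-.015 -.16 .225 0 0 .109' .085
python3 - <<'E'
from h import *
go([.5594,.0729,.025],frame(74),"carton")
E
```

```text
clock: 2.15
tcp_pos: [0.5593, 0.061, 0.1602]
orientation: [-3.11, 0.439, -0.004]
contact_force: [1.3, 0.2, -0.0]
grip_width: 0.0854
gripper_force: 0.0
carton t 2.15 SHIFT [-0.0036 -0.0113  0.1352] TURN [-0.001 -0.002 -0.001] rows 2.7
```

```bash
python3 drive.py '0 0 .04 0 0 0;0 0 .08 0 0 0;0 0 .108 0 0 0;0 0 .108 0 0 0;0 0 .108 0 0 0'
python3 drive.py '0 0 0 0 0 0;0 0 0 0 0 0;0 0 0 0 0 0;0 0 0 0 0 0' .045 30
python3 - <<'E'
from h import *
go([.491,.22,.25],frame(84),"place above");go([.491,.22,.126],frame(84),"place")
E
```

```text
clock: 2.65
tcp_pos: [0.5588, 0.0591, 0.053]
orientation: [3.109, -0.444, -0.001]
contact_force: [0.3, -0.8, 0.6]
grip_width: 0.0849
gripper_force: 0.0
clock: 3.05
tcp_pos: [0.5617, 0.0654, 0.0563]
orientation: [-3.104, 0.437, -0.011]
contact_force: [-1.9, 8.0, 13.8]
grip_width: 0.0453
gripper_force: 6.8
place above t 3.05 SHIFT [-0.1095 -0.1306 -0.1934] TURN [-0.007 -0.006 -0.175] rows 5.2
place t 3.05 SHIFT [-0.1102 -0.1296 -0.0694] TURN [-0.007 -0.006 -0.175] rows 3.7
```

```bash
python3 drive.py '0 0 -.005 0 0 0;0 0 -.02 0 0 0;0 0 -.06 0 0 0;0 0 -.1 0 0 0;0 0 -.1 0 0 0' .085
python3 - <<'E'
from h import *
o=r.get_obs();i=r.camera_info("wrist");im,d=r.grab_frame("wrist");cv2.imwrite("pics/w2.png",im);np.save("pics/w2.npy",d);np.savez("pics/w2i.npz",**i)
m=hsv(im,(18,120,120),(32,255,255));c=blob(m);k=np.zeros_like(m);cv2.drawContours(k,[c],-1,255,-1)
P=cloud(i,d,k);print(np.percentile(P[:,2],[5,20,50,95]).round(3));P=P[abs(P[:,2]-.04)<.006];print("carton",rect(P),len(P),P[:,:2].min(0),P[:,:2].max(0),cv2.boundingRect(c));print(np.abs(o["qvel"]).max())
E
```

```text
clock: 3.55
tcp_pos: [0.5624, 0.0607, 0.1592]
orientation: [-3.107, 0.445, -0.016]
contact_force: [0.2, 0.4, 0.2]
grip_width: 0.0851
gripper_force: 0.0
[0.039 0.04  0.04  0.042]
carton (array([559.8,  73.4]), array([ 54.7, 149.7]), 74.1) 14326 [0.48189992 0.02729126] [0.63864574 0.1195234 ] (229, 117, 81, 194)
0.060873962385598605
```

View pics/w2.png

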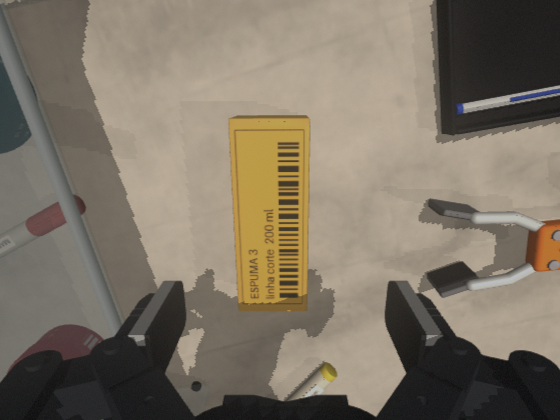

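The carton is undisturbed: it spans (230,117)–(310,310) in the picture and measures (560,73) mm at 74°. I'll approach again, with rows that stay inside the 0.05 m limit.

```bash
python3 -c "
from h import *
go([.5598,.0734,.025],frame(74.1),'carton')"
```

```text
carton t 3.6 SHIFT [-0.0056 -0.012   0.1317] TURN [-0.002 -0.007 -0.007] rows 2.6
```

```bash
python3 drive.py '-.005 -.012 .045 0 -.007 0;-.005 -.012 .09 0 -.007 0;-.005 -.012 .13 0 -.007 0;-.005 -.012 .13 0 -.007 0;-.005 -.012 .13 0 -.007 0'
python3 -c "
from h import *
go([.5598,.0734,.025],frame(74.1),'carton')"
```

```text
clock: 4.1
tcp_pos: [0.5567, 0.0732, 0.0226]
orientation: [-3.11, 0.444, 0.014]
contact_force: [0.9, 0.0, -0.0]
grip_width: 0.0849
gripper_force: 0.0
carton t 4.1 SHIFT [ 0.0029 -0.0011 -0.0024] TURN [ 0.001  0.009 -0.006] rows 0.1
```

```bash
python3 drive.py '0 0 -.005 0 0 0;0 0 -.005 0 0 0;0 0 -.005 0 0 0;0 0 -.005 0 0 0;0 0 -.005 0 0 0' .04 30
python3 -c "
from h import *
go([.491,.22,.25],frame(84),'above');go([.491,.22,.1275],frame(84),'place')"
```

```text
clock: 4.6
tcp_pos: [0.5592, 0.0737, 0.0304]
orientation: [-3.108, 0.444, 0.004]
contact_force: [-1.8, -0.0, 9.7]
grip_width: 0.0547
gripper_force: 31.4
above t 4.6 SHIFT [-0.107  -0.1217 -0.2191] TURN [-0.002  0.003 -0.179] rows 5.5
place t 4.6 SHIFT [-0.1067 -0.1215 -0.0966] TURN [-0.002  0.003 -0.179] rows 3.8
```

```bash
python3 drive.py '0 0 -.03 0 0 0;0 0 -.08 0 0 0;0 0 -.12 0 0 0;-.02 -.02 -.16 0 0 -.09;-.04 -.05 -.19 0 0 -.179'
python3 - <<'E'
from h import *
o=r.get_obs();i=r.camera_info("wrist");im,d=r.grab_frame("wrist");cv2.imwrite("pics/w3.png",im);np.save("pics/w3.npy",d);np.savez("pics/w3i.npz",**i)
print(o["tcp_pos"])
go([.491,.22,.2],frame(84),'above')
E
```

```text
clock: 5.1
tcp_pos: [0.5348, 0.1308, 0.2217]
orientation: [-3.136, 0.165, 0.004]
contact_force: [0.9, 0.1, -1.3]
grip_width: 0.0543
gripper_force: 33.9
[0.5347585 0.1308248 0.2217475]
above t 5.15 SHIFT [-0.0503 -0.0746  0.0272] TURN [-0.009 -0.002  0.014] rows 1.9
```

View pics/w3.png

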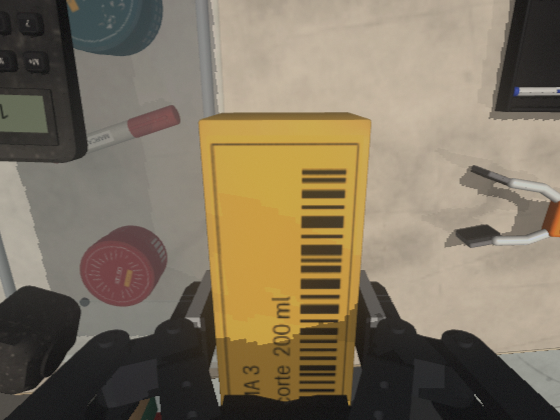

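The carton is held level. The speaker's front edge is near (80,330), the marker runs from (178,115) to about (90,140), the front bar is at (205,40), the back bar at (5,260), and a back foot dot at (85,301).

```bash
python3 - <<'E'
from h import *
i=dict(np.load("pics/w3i.npz"));im=cv2.imread("pics/w3.png");d=np.load("pics/w3.npy")
p=lambda a,z:(plane(i,a,z)[:,:2]*1000).round(1).tolist()
print("frontbar",p([(205,10),(210,85)],.1),"back",p([(2,225),(11,290)],.1),"foot",p([(85,301)],.003))
print("calc front",p([(74,10),(85,150)],.121),"speaker front",p([(79,300),(70,380)],.155))
m=hsv(im,(0,0,0),(180,255,70),(0,285,85,395));P=cloud(i,d,m);P=P[(P[:,2]>.105)&(P[:,2]<.165)];print("spk",rect(P),np.percentile(P[:,2],[5,95]).round(3))
m=hsv(im,(0,60,60),(12,255,255),(120,95,190,145))|hsv(im,(168,60,60),(180,255,255),(120,95,190,145));c=blob(m)
print("cap px",cv2.minAreaRect(c)); Q=plane(i,c[:,0,:],.012);print("cap",rect(Q))
print("marker axis",p([(172,116),(90,143)],.012))
print("jar",p([(115,272)],.045))
E
```

```text
frontbar [[670.5, 166.4], [627.3, 170.8]] back [[546.7, 341.8], [492.5, 354.7]] foot [[420.9, 368.8]]
calc front [[673.7, 236.0], [596.5, 252.3]] speaker front [[509.2, 262.9], [448.6, 287.4]]
spk (array([468.7, 320.8]), array([61.1, 40.8]), 8.1) [0.109 0.158]
cap px ((153.10000610351562, 121.30000305175781), (19.60611915588379, 51.22889709472656), 71.56504821777344)
cap (array([605.3, 245.8]), array([17. , 48.7]), 11.2)
marker axis [[608.2, 227.4], [592.2, 308.8]]
jar [[473.2, 300.9]]
```

```bash
python3 drive.py '-.025 -.035 .0 0 0 .014;-.05 -.075 .0 0 0 .014;-.05 -.075 .01 0 0 .014;-.05 -.075 .03 0 0 .014;-.05 -.075 .04 0 0 .014'
python3 -c "
from h import *
go([.491,.22,.132],frame(84),'place')"
```

```text
clock: 5.65
tcp_pos: [0.4913, 0.2119, 0.1777]
orientation: [-3.135, 0.184, 0.011]
contact_force: [-0.8, 0.7, -1.7]
grip_width: 0.0546
gripper_force: 33.9
place t 5.65 SHIFT [-0.0009 -0.008   0.0457] TURN [-0.     0.007 -0.013] rows 0.9
```

```bash
python3 drive.py '0 -.006 .02 0 .007 -.013;0 -.006 .035 0 .007 -.013;0 -.006 .04 0 .007 -.013;0 -.006 .04 0 .007 -.013;0 -.006 .04 0 .007 -.013'
python3 -c "
from h import *
go([.491,.22,.130],frame(84),'place')"
```

```text
clock: 6.15
tcp_pos: [0.4929, 0.2181, 0.1389]
orientation: [-3.136, 0.166, -0.001]
contact_force: [0.4, -0.2, -1.2]
grip_width: 0.054
gripper_force: 33.9
place t 6.15 SHIFT [-0.0021 -0.0016  0.0089] TURN [-0.002 -0.001 -0.001] rows 0.2
```

```bash
python3 drive.py '0 0 .003 0 0 0;0 0 .006 0 0 0;0 0 .007 0 0 0;0 0 .007 0 0 0'
```

```text
clock: 6.55
tcp_pos: [0.4923, 0.2182, 0.1312]
orientation: [-3.136, 0.165, 0.0]
contact_force: [0.4, 0.3, -2.3]
grip_width: 0.0545
gripper_force: 33.9
```

```bash
python3 drive.py '0 0 .002 0 0 0;0 0 .004 0 0 0;0 0 .004 0 0 0'
python3 drive.py '0 0 0 0 0 0;0 0 0 0 0 0;0 0 0 0 0 0' .075
python3 drive.py '0 0 -.03 0 0 0;0 0 -.08 0 0 0;0 .04 -.12 0 0 0;0 .09 -.13 0 0 0;0 .14 -.13 0 0 0' .085
python3 -c "
from h import *
print(r.get_obs()['tcp_pos']);go([.46,-.19,.3],frame(80),'over reacher')"
```

```text
clock: 6.85
tcp_pos: [0.4927, 0.2183, 0.1303]
orientation: [-3.137, 0.166, -0.002]
contact_force: [-8.4, -6.1, 27.3]
grip_width: 0.0547
gripper_force: 37.5
clock: 7.15
tcp_pos: [0.4925, 0.2183, 0.1273]
orientation: [-3.136, 0.165, -0.0]
contact_force: [0.2, 0.2, 0.3]
grip_width: 0.0747
gripper_force: 0.0
clock: 7.65
tcp_pos: [0.4794, 0.0848, 0.2593]
orientation: [-3.135, 0.162, -0.007]
contact_force: [1.4, -0.9, -0.3]
grip_width: 0.0848
gripper_force: 0.0
[0.47942009 0.08484033 0.259307  ]
over reacher t 7.65 SHIFT [ 0.0092  0.2753 -0.0414] TURN [-0.003 -0.005  0.071] rows 5.6
```

```bash
python3 drive.py '.01 .05 -.01 0 0 .071;.01 .1 -.02 0 0 .071;.01 .15 -.03 0 0 .071;.01 .2 -.04 0 0 .071;.01 .25 -.04 0 0 .071'
python3 drive.py '0 0 0 0 0 0;0 0 0 0 0 0'
python3 - <<'E'
from h import *
o=r.get_obs();i=r.camera_info("wrist");im,d=r.grab_frame("wrist");cv2.imwrite("pics/w4.png",im);np.save("pics/w4.npy",d);np.savez("pics/w4i.npz",**i)
s,ds=r.grab_frame("side");cv2.imwrite("pics/s4.png",s);np.save("pics/s4.npy",ds);si=r.camera_info("side")
P=cloud(si,ds,hsv(s,(18,120,120),(32,255,255),(200,200,310,330)));print("carton",np.percentile(P[:,2],[5,50,95]).round(3),rect(P[P[:,2]>.135]))
big=np.vstack([cv2.resize(s[140:350,110:390],(560,420),interpolation=3)]);cv2.imwrite("pics/v4.png",np.hstack([cv2.resize(im,(400,300)),cv2.resize(big,(400,300))]))
E
```

```text
clock: 8.15
tcp_pos: [0.4626, -0.1617, 0.2979]
orientation: [-3.129, 0.276, -0.004]
contact_force: [1.7, 0.8, 0.7]
grip_width: 0.0849
gripper_force: 0.0
clock: 8.35
tcp_pos: [0.4622, -0.1607, 0.2963]
orientation: [-3.127, 0.281, 0.001]
contact_force: [0.7, 1.4, -1.2]
grip_width: 0.0851
gripper_force: 0.0
carton [0.121 0.141 0.143] (array([491.1, 221.8]), array([ 56. , 149.8]), 84.5)
```

View pics/v4.png

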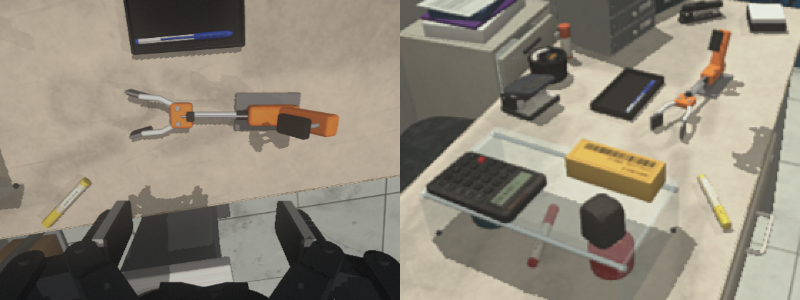

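The carton lies flat on the riser, with its top at 0.141. The reacher stands with its head at (181,115) and its grip top at (325,122) in the left half of the picture.

```bash
python3 - <<'E'
from h import *
i=dict(np.load("pics/w4i.npz"));im=cv2.imread("pics/w4.png");d=np.load("pics/w4.npy")
m=hsv(im,(4,140,100),(17,255,255),(220,130,490,200));P=cloud(i,d,m)
u=np.array([np.cos(np.radians(80.3)),np.sin(np.radians(80.3))])
H=P[(P[:,1]>-.17)&(P[:,2]>.036)];print("head",rect(H),np.percentile(H[:,2],[5,50,95]).round(4))
G=P[P[:,1]<-.2]
for a,b in((.05,.07),(.07,.09),(.09,.105),(.105,.112),(.112,.125)):
    Q=G[(G[:,2]>a)&(G[:,2]<b)]
    if len(Q)>8: print(a,len(Q),"ctr",Q[:,:2].mean(0).round(4),rect(Q))
print("max z",np.percentile(G[:,2],[90,98,100]))
# black trigger
m=hsv(im,(0,0,0),(180,255,60),(370,150,450,205));T=cloud(i,d,m);T=T[T[:,2]>.05];print("trig",rect(T),np.percentile(T[:,2],[2,50,98]).round(3),T.mean(0).round(4))
# foot
g=cv2.inRange(im,(80,80,80),(130,130,130));k=np.zeros_like(g);k[122:190,320:425]=1;F=cloud(i,d,g*k);F=F[(F[:,2]<.008)];print("foot",rect(F),len(F))
# shaft: bright grey
k=np.zeros_like(g);k[145:185,268:345]=255;S=cloud(i,d,k);S=S[(S[:,2]>.03)&(S[:,2]<.05)];
A=S[:,:2].mean(0);w=np.linalg.svd(S[:,:2]-A)[2][0];print("shaft",A.round(4),np.degrees(np.arctan2(*w[::-1]))%180)
k=np.zeros_like(g);k[110:205,165:235]=255;S=cloud(i,d,k&hsv(im,(0,0,0),(180,255,70)));S=S[(S[:,2]>.012)];print("jaws",rect(S),len(S))
E
```

```text
head (array([ 481.3, -128.8]), array([33.1, 37. ]), 79.9) [0.0395 0.0418 0.0432]
0.05 180 ctr [ 0.4643 -0.2837] (array([ 461.5, -275. ]), array([ 9.7, 46.7]), 17.0)
0.07 199 ctr [ 0.4624 -0.2948] (array([ 461.2, -297.6]), array([24.4,  7.7]), 79.3)
0.09 292 ctr [ 0.4551 -0.3035] (array([ 451.8, -292.8]), array([49. , 26.7]), 81.7)
0.105 287 ctr [ 0.4509 -0.3113] (array([ 450.9, -300.9]), array([54.2, 26.5]), 79.8)
0.112 519 ctr [ 0.4486 -0.3149] (array([ 450.3, -300.9]), array([49.5, 26.8]), 80.9)
max z [0.11517717 0.11726889 0.12740538]
trig (array([ 455.8, -271.9]), array([28.9, 24.8]), 80.6) [0.096 0.117 0.131] [ 0.457  -0.2703  0.1161]
foot (array([ 452.1, -258.4]), array([113.2,  72.5]), 80.0) 1874
shaft [ 0.4721 -0.1844] 80.20144092926431
jaws (array([465.9, -57.3]), array([ 1.8, 30.2]), 5.6) 80
```

```bash
python3 - <<'E'
from h import *
R=frame(80.2,30);p=np.array([.4526,-.2943,.102])
go(p-.16*R[:,2],R,"pre");print(p-.16*R[:,2])
E
```

```text
pre t 8.45 SHIFT [0.0139 0.2157 0.0553] TURN [ 0.522 -0.    -0.003] rows 4.5
[ 0.43898324 -0.37313263  0.24056406]
```

```bash
python3 drive.py '.003 .045 0 .12 0 0;.006 .09 0 .25 0 0;.01 .135 .01 .38 0 0;.014 .18 .03 .522 0 0;.014 .216 .055 .522 0 0'
python3 drive.py '0 0 0 0 0 0;0 0 0 0 0 0'
python3 - <<'E'
from h import *
R=frame(80.2,30);p=np.array([.4526,-.2943,.102])
go(p-.04*R[:,2],R,"near")
E
```

```text
clock: 8.95
tcp_pos: [0.4369, -0.3794, 0.2387]
orientation: [-2.606, 0.237, -0.062]
contact_force: [0.1, -0.9, 0.1]
grip_width: 0.0852
gripper_force: 0.0
clock: 9.15
tcp_pos: [0.4392, -0.3736, 0.2402]
orientation: [-2.607, 0.229, -0.06]
contact_force: [0.6, 1.3, 1.2]
grip_width: 0.0848
gripper_force: 0.0
near t 9.15 SHIFT [-0.0003 -0.0003  0.1198] TURN [-0.002 -0.001 -0.004] rows 2.4
```

```bash
python3 drive.py '0 0 .04 0 0 0;0 0 .08 0 0 0;0 0 .11 0 0 0;0 0 .12 0 0 0;0 0 .12 0 0 0'
python3 - <<'E'
from h import *
R=frame(80.2,30);p=np.array([.4526,-.2943,.102])
im,d=r.grab_frame("wrist");cv2.imwrite("pics/w5.png",im)
go(p,R,"at")
E
```

```text
clock: 9.65
tcp_pos: [0.4501, -0.313, 0.138]
orientation: [-2.609, 0.224, -0.061]
contact_force: [0.2, -0.9, 0.1]
grip_width: 0.0852
gripper_force: 0.0
at t 9.7 SHIFT [-0.0013  0.0005  0.0422] TURN [ 0.001 -0.003 -0.001] rows 0.8
```

View pics/w5.png

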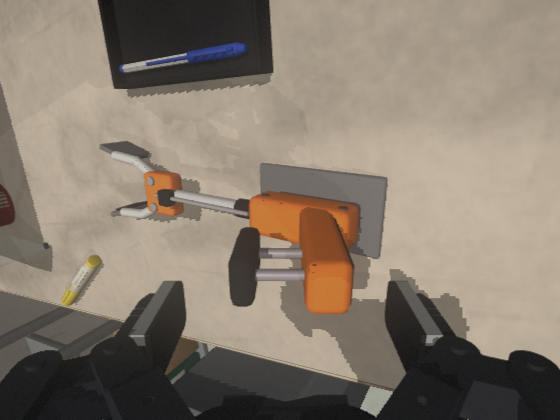

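The trigger (230) and grip (352) sit between the fingers (185–385), roughly centred. I'll advance and close to 53.

```bash
python3 drive.py '0 0 .025 0 0 0;0 0 .042 0 0 0;0 0 .042 0 0 0'
python3 drive.py '0 0 0 0 0 0;0 0 0 0 0 0;0 0 0 0 0 0;0 0 0 0 0 0' .053 30
python3 drive.py '0 .01 -.017 0 0 0;0 .02 -.034 0 0 0;0 .02 -.034 0 0 0;0 .02 -.034 0 0 0'
python3 - <<'E'
from h import *
print(r.get_obs()["tcp_pos"])
E
```

```text
clock: 10.0
tcp_pos: [0.4531, -0.2944, 0.1015]
orientation: [-2.609, 0.229, -0.062]
contact_force: [-1.0, 0.1, -0.2]
grip_width: 0.085
gripper_force: 0.0
clock: 10.4
tcp_pos: [0.4535, -0.2971, 0.1025]
orientation: [-2.612, 0.232, -0.066]
contact_force: [0.5, -2.9, 7.0]
grip_width: 0.0534
gripper_force: 7.8
clock: 10.8
tcp_pos: [0.4464, -0.329, 0.1203]
orientation: [-2.61, 0.232, -0.062]
contact_force: [-1.0, 1.2, -2.1]
grip_width: 0.053
gripper_force: 8.5
[ 0.44641851 -0.32903487  0.12033238]
```

```bash
python3 drive.py '0 0 0 0 0 0'; python3 - <<'E'
from h import *
o=r.get_obs();R0=Ro.from_rotvec(o["orientation"]).as_matrix();i=r.camera_info("wrist");im,d=r.grab_frame("wrist");cv2.imwrite("pics/w6.png",im);np.save("pics/w6.npy",d)
m=hsv(im,(4,140,100),(17,255,255),(60,120,210,260));P=cloud(i,d,m);
H=P[(P[:,2]>.045)&(P[:,1]>-.2)];print("head",rect(H),np.percentile(H[:,2],[5,50,95]).round(4),len(H))
f=np.array([np.cos(np.radians(80.2)),np.sin(np.radians(80.2))])
c=np.array(rect(H)[0])/1000-o["tcp_pos"][:2];print("tcp",o["tcp_pos"].round(4),"head-tcp along",c@f,"lat(+left)",f[0]*c[1]-f[1]*c[0], "expect 170.2 0")
K=P[:,:]; 
i3=dict(np.load("pics/w3i.npz"));im3=cv2.imread("pics/w3.png");d3=np.load("pics/w3.npy")
m=hsv(im3,(80,60,30),(105,255,255),(60,0,180,70));c=blob(m);print("teal px",cv2.boundingRect(c));
print("teal edge pts",(plane(i3,[(162,20),(158,38),(140,52),(110,55)],.026)[:,:2]*1000).round())
i1=dict(np.load("pics/w1i.npz"));print("w1 right rim",(plane(i1,[(31,85),(28,105),(12,116)],.026)[:,:2]*1000).round())
go([.46,-.35,.2],R0,"x")
E
```

```text
clock: 10.9
tcp_pos: [0.4465, -0.3276, 0.12]
orientation: [-2.608, 0.229, -0.06]
contact_force: [0.8, -0.1, -2.1]
grip_width: 0.0531
gripper_force: 8.5
head (array([ 473.7, -159.6]), array([34.7, 37.5]), 79.6) [0.0497 0.0584 0.0597] 1096
tcp [ 0.4465 -0.3276  0.12  ] head-tcp along 0.17016940432561511 lat(+left) 0.001820998830970786 expect 170.2 0
teal px (68, 0, 37, 38)
teal edge pts [[683. 216.]
 [671. 222.]
 [662. 239.]
 [662. 264.]]
w1 right rim [[692. 205.]
 [671. 217.]
 [662. 242.]]
x t 10.95 SHIFT [ 0.0171 -0.0229 -0.0792] TURN [-0.  0.  0.] rows 1.7
```

```bash
python3 - <<'E'
from h import *
go([.560,-.25,.19],frame(90,30),"mid"); go([.680,-.123,.175],frame(101.2,30),"pre")
E
```

```text
mid t 10.95 SHIFT [ 0.0981 -0.1183 -0.0126] TURN [-0.001 -0.087 -0.152] rows 3.1
pre t 10.95 SHIFT [ 0.1942 -0.2371  0.0734] TURN [-0.001 -0.185 -0.321] rows 6.3
```

```bash
python3 drive.py '0 -.015 -.04 0 0 0;.03 -.045 -.05 0 -.03 -.05;.06 -.08 -.035 0 -.06 -.1;.098 -.118 -.0126 0 -.087 -.152;.098 -.118 -.0126 0 -.087 -.152'
python3 - <<'E'
from h import *
print(r.get_obs()['tcp_pos']);go([.680,-.123,.175],frame(101.2,30),"pre")
E
```

```text
clock: 11.45
tcp_pos: [0.5654, -0.2425, 0.1912]
orientation: [-2.613, -0.017, -0.003]
contact_force: [0.7, 1.1, -2.3]
grip_width: 0.0532
gripper_force: 8.5
[ 0.56539422 -0.24254785  0.19119508]
pre t 11.45 SHIFT [ 0.1159 -0.0936  0.0741] TURN [-0.005 -0.097 -0.156] rows 3.3
```

```bash
python3 drive.py '.03 -.025 .02 0 -.03 -.05;.06 -.05 .04 0 -.06 -.1;.09 -.075 .06 0 -.09 -.14;.116 -.094 .074 0 -.097 -.156;.116 -.094 .074 0 -.097 -.156'
python3 drive.py '0 0 0 0 0 0;0 0 0 0 0 0'
python3 - <<'E'
from h import *
o=r.get_obs();i=r.camera_info("wrist");im,d=r.grab_frame("wrist");cv2.imwrite("pics/w7.png",im);np.save("pics/w7.npy",d);np.savez("pics/w7i.npz",**i)
a=np.radians(101.2);h=np.array([np.cos(a),np.sin(a)]);l=np.array([-h[1],h[0]])
m=hsv(im,(4,140,100),(17,255,255),(0,60,220,300));P=cloud(i,d,m);P=P[(P[:,:2]-o["tcp_pos"][:2])@h>.14]
c=np.array(rect(P)[0])/1000-o["tcp_pos"][:2];print("head along",c@h,"lat",c@l,np.percentile(P[:,2],[5,50,95]),rect(P),o["tcp_pos"])
go([.6527-.194*-.06,.0142-.06*.981,.14],frame(101.2,30),"A")
go([.6527-.194*-.06,.0142-.06*.981,.105],frame(101.2,30),"B")
E
```

```text
clock: 11.95
tcp_pos: [0.6786, -0.1243, 0.1725]
orientation: [-2.602, -0.25, 0.073]
contact_force: [0.3, 0.6, -2.6]
grip_width: 0.0537
gripper_force: 8.4
clock: 12.15
tcp_pos: [0.6751, -0.1343, 0.1726]
orientation: [-2.61, -0.235, 0.073]
contact_force: [-0.1, -1.6, -3.6]
grip_width: 0.0531
gripper_force: 8.5
head along 0.25110852532970196 lat 0.0038783201070004686 [0.10056392 0.10953471 0.11151293] (array([622.5, 111.3]), array([ 42. , 206.1]), 23.0) [ 0.67507836 -0.1342729   0.17255782]
A t 12.2 SHIFT [ 0.0059 -0.0622  0.0737] TURN [ 0.001 -0.001 -0.016] rows 1.9
B t 12.2 SHIFT [ 0.0061 -0.0447  0.104 ] TURN [ 0.001 -0.001 -0.016] rows 2.3
```

View pics/w7.png

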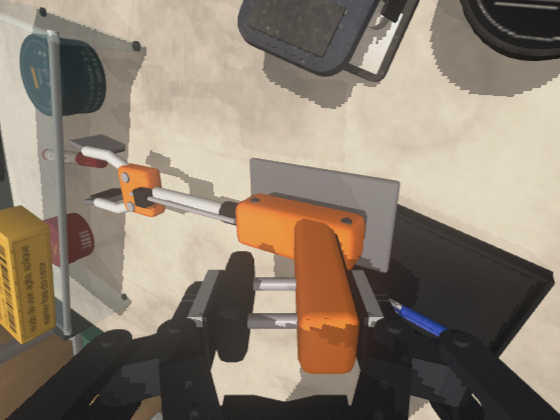

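This is the tenth and last picture. The reacher is held straight, with its jaws at (100,145)–(100,205) around the line of the red cap at (90,157). The foot is still over the tray, so I'll enter low but above the tray wall.

```bash
python3 - <<'E'
from h import *
b=np.array([.6527,.0142]);h=np.array([-.194,.981]);R=frame(101.2,30)
o=r.get_obs();print(o["tcp_pos"])
go([*(b-.13*h),.130],R,"down");go([*(b-.045*h),.130],R,"A")
i=dict(np.load("pics/w7i.npz"));im=cv2.imread("pics/w7.png")
m=hsv(im,(0,90,60),(10,255,255),(70,135,125,180))|hsv(im,(170,90,60),(180,255,255),(70,135,125,180));c=blob(m);print(cv2.contourArea(c),rect(plane(i,c[:,0],.012)))
E
```

```text
[ 0.67508244 -0.13484153  0.17280887]
down t 12.2 SHIFT [0.007  0.0035 0.0474] TURN [ 0.001 -0.001 -0.016] rows 1.0
A t 12.2 SHIFT [ 0.0057 -0.0702  0.0898] TURN [ 0.001 -0.001 -0.016] rows 2.3
227.5 (array([605.3, 244.5]), array([16.2, 67.6]), 11.1)
```

```bash
python3 drive.py '.007 .0035 .03 0 0 -.016;.007 .0035 .047 0 0 -.016;.007 .0035 .047 0 0 -.016'
python3 drive.py '0 -.025 .014 0 0 0;0 -.05 .029 0 0 0;0 -.0736 .0425 0 0 0;0 -.0736 .0425 0 0 0;0 -.0736 .0425 0 0 0'
python3 - <<'E'
from h import *
b=np.array([.6527,.0142]);h=np.array([-.194,.981]);R=frame(101.2,30)
o=r.get_obs();print(o["tcp_pos"])
go([*(b-.045*h),.106],R,"B");go([*b,.106],R,"C")
E
```

```text
clock: 12.5
tcp_pos: [0.6766, -0.1113, 0.1285]
orientation: [-2.605, -0.256, 0.072]
contact_force: [0.1, -0.5, -2.8]
grip_width: 0.0533
gripper_force: 8.4
clock: 13.0
tcp_pos: [0.6627, -0.0295, 0.132]
orientation: [-2.608, -0.258, 0.064]
contact_force: [0.1, -0.6, -2.9]
grip_width: 0.053
gripper_force: 8.5
[ 0.66271946 -0.02946497  0.13204103]
B t 13.0 SHIFT [-0.0015  0.0132  0.0225] TURN [ 0.001 -0.003  0.002] rows 0.5
C t 13.0 SHIFT [-0.0014 -0.0258  0.0449] TURN [ 0.001 -0.003  0.002] rows 1.0
```

```bash
python3 drive.py '-.0015 .006 .011 0 0 0;-.0015 .0125 .022 0 0 0;-.0015 .0125 .022 0 0 0;-.0015 .0125 .022 0 0 0'
python3 drive.py '0 -.013 .0075 0 0 0;0 -.026 .015 0 0 0;0 -.039 .0225 0 0 0;0 -.039 .0225 0 0 0;0 -.039 .0225 0 0 0'
python3 - <<'E'
from h import *
b=np.array([.6527,.0142]);h=np.array([-.194,.981]);R=frame(101.2,30)
o=r.get_obs();R0=Ro.from_rotvec(o["orientation"]).as_matrix();print(o["tcp_pos"]);go([*b,.106],R,"C")
i=r.camera_info("wrist");im,d=r.grab_frame("wrist");cv2.imwrite("pics/w8.png",im);np.save("pics/w8.npy",d)
m=hsv(im,(0,80,60),(10,255,255),(40,120,160,210));m=m&~hsv(im,(5,150,130),(17,255,255))
for c in sorted(cv2.findContours(m,0,1)[0],key=cv2.contourArea)[-2:]: print(cv2.boundingRect(c),rect(plane(i,c[:,0],.012)))
m=hsv(im,(0,0,0),(180,255,75),(30,100,170,230));
for c in sorted(cv2.findContours(m,0,1)[0],key=cv2.contourArea)[-5:]: print("dark",cv2.boundingRect(c),rect(plane(i,c[:,0],.03)))
print("proj tip",proj(i,[*(o["tcp_pos"][:2]+.2402*h),.012]),"near end",proj(i,[.610,.222,.012]))
E
```

```text
clock: 13.4
tcp_pos: [0.6605, -0.0295, 0.1044]
orientation: [-2.607, -0.256, 0.067]
contact_force: [-0.1, 0.3, -2.7]
grip_width: 0.0532
gripper_force: 8.5
clock: 13.9
tcp_pos: [0.652, 0.0165, 0.1057]
orientation: [-2.607, -0.26, 0.066]
contact_force: [1.0, 0.2, -3.0]
grip_width: 0.0533
gripper_force: 8.5
[0.65204487 0.01649498 0.10574291]
C t 13.9 SHIFT [ 0.0002  0.0019 -0.0014] TURN [ 0.    -0.001  0.004] rows 0.0
(124, 165, 27, 9) (array([631.1, 222.5]), array([ 4.8, 34.8]), 10.0)
(95, 173, 16, 21) (array([599.3, 271.6]), array([23.1, 22. ]), 87.5)
dark (95, 191, 26, 13) (array([602.7, 238.9]), array([10.9, 38.4]), 19.1)
dark (132, 189, 20, 20) (array([617.2, 194.1]), array([16.2, 23.5]), 20.5)
dark (96, 137, 28, 18) (array([650.8, 233.9]), array([11.6, 35.9]), 4.4)
dark (96, 100, 52, 27) (array([681.6, 219.8]), array([20.5, 67.4]), 13.8)
proj tip [[115.19914487 185.25466913]] near end [[136.81922461 190.9586343 ]]
```

```bash
python3 - <<'E'
from h import *
o=r.get_obs();i=r.camera_info("wrist");im=cv2.imread("pics/w8.png");d=np.load("pics/w8.npy")
b=o["tcp_pos"][:2];h=np.array([-.194,.981]);l=np.array([-.981,-.194])
m=hsv(im,(4,140,100),(17,255,255),(90,110,260,260))
for c in sorted(cv2.findContours(m,0,1)[0],key=cv2.contourArea)[-3:]:
    k=np.zeros_like(m);cv2.drawContours(k,[c],-1,255,-1);P=cloud(i,d,k);q=(P[:,:2]-b)
    print("orange",cv2.boundingRect(c),len(P),"along",np.percentile(q@h,[3,50,97]).round(4),"lat",np.percentile(q@l,[3,50,97]).round(4),"z",np.percentile(P[:,2],[3,50,97]).round(4))
m=hsv(im,(0,0,0),(180,255,75),(30,100,170,230))
for c in sorted(cv2.findContours(m,0,1)[0],key=cv2.contourArea)[-5:]:
    k=np.zeros_like(m);cv2.drawContours(k,[c],-1,255,-1);P=cloud(i,d,k)
    if len(P): q=P[:,:2]-b;print("dark",cv2.boundingRect(c),np.median(P,0).round(4),(q@h).mean().round(4),(q@l).mean().round(4))
for s in (.1502,.170,.2,.24):
    for z in(.035,):
        print(s,[proj(i,[*(b+s*h+t*l),z]).round(0).tolist()[0] for t in(-.038,-.019,0,.019,.038)])
E
```

```text
orange (132, 205, 31, 14) 264 along [0.1528 0.1553 0.1717] lat [-0.0011  0.0038  0.0077] z [0.034  0.0436 0.0454]
orange (117, 166, 43, 45) 999 along [0.1521 0.1666 0.1843] lat [-0.029  -0.0213 -0.0014] z [0.0352 0.0456 0.0485]
orange (235, 195, 25, 56) 1082 along [0.049  0.0574 0.0666] lat [-0.0208 -0.0091  0.0065] z [0.0417 0.0518 0.0531]
dark (95, 191, 26, 13) [0.6    0.2416 0.0239] 0.2334 0.0068
dark (132, 189, 20, 20) [0.633  0.1666 0.0521] 0.1534 -0.0101
dark (96, 137, 28, 18) [0.6465 0.2451 0.0183] 0.2264 -0.0395
dark (96, 100, 52, 27) [0.6827 0.2231 0.0258] 0.1982 -0.0696
0.1502 [[157.0, 158.0], [160.0, 183.0], [163.0, 207.0], [165.0, 229.0], [168.0, 251.0]]
0.17 [[139.0, 155.0], [142.0, 180.0], [145.0, 203.0], [148.0, 225.0], [151.0, 246.0]]
0.2 [[114.0, 152.0], [118.0, 175.0], [121.0, 197.0], [124.0, 219.0], [127.0, 239.0]]
0.24 [[84.0, 148.0], [88.0, 170.0], [92.0, 191.0], [96.0, 211.0], [99.0, 231.0]]
```

```bash
python3 drive.py '0 0 0 0 -.012 -.02;0 0 0 0 -.024 -.04;0 0 0 0 -.033 -.057;0 0 0 0 -.033 -.057;0 0 0 0 -.033 -.057'
cat >> h.py <<'E'
def tool(name,hd=101.2):
    """measure head and pads of the held reacher in the wrist view, relative to TCP along/left of heading hd"""
    o=r.get_obs();i=r.camera_info("wrist");im,d=r.grab_frame("wrist");cv2.imwrite(f"pics/{name}.png",im);np.save(f"pics/{name}.npy",d);np.savez(f"pics/{name}i.npz",**i)
    a=np.radians(hd);h=np.array([np.cos(a),np.sin(a)]);l=np.array([-h[1],h[0]]);b=o["tcp_pos"][:2]
    P=cloud(i,d,hsv(im,(4,140,100),(17,255,255),(90,110,260,260)));q=P[:,:2]-b;k=(q@h>.145)&(q@h<.19)&(abs(q@l)<.045)&(abs(P[:,2]-o["tcp_pos"][2]+.06)<.02);q=q[k]
    print("tcp",o["tcp_pos"].round(4),"head along",np.percentile(q@h,[3,97]).round(4),"lat",np.percentile(q@l,[3,97]).round(4),"z",np.median(P[k,2]).round(4))
    m=hsv(im,(0,0,0),(180,255,75),(30,100,170,230))
    for c in cv2.findContours(m,0,1)[0]:
        k=np.zeros_like(m);cv2.drawContours(k,[c],-1,255,-1);P=cloud(i,d,k)
        if len(P)>60:
            q=P[:,:2]-b
            if .19<np.median(q@h)<.26 and abs(np.median(q@l))<.06: print("pad",cv2.boundingRect(c),np.median(P,0).round(4),"along",np.median(q@h).round(4),"lat",np.percentile(q@l,[5,50,95]).round(4))
    m=hsv(im,(0,80,60),(10,255,255),(30,100,170,230))&~cv2.dilate(hsv(im,(5,150,130),(17,255,255)),np.ones((3,3)))
    for c in cv2.findContours(m,0,1)[0]:
        if cv2.contourArea(c)>40:
            q=plane(i,c[:,0],o["tcp_pos"][2]-.09)[:,:2];print("red",cv2.boundingRect(c),rect(q),"along",((q-b)@h).mean().round(4),"lat",((q-b)@l).mean().round(4))
E
python3 -c "
from h import *
tool('w9')"
```

```text
clock: 14.45
tcp_pos: [0.6523, 0.0153, 0.1054]
orientation: [-2.598, -0.343, 0.089]
contact_force: [0.3, -1.3, -3.1]
grip_width: 0.0533
gripper_force: 8.5
tcp [0.6523 0.0153 0.1054] head along [0.1527 0.1837] lat [-0.018   0.0171] z 0.0448
pad (91, 191, 30, 13) [0.5855 0.2392 0.0246] along 0.2323 lat [0.0197 0.0225 0.0254]
pad (94, 137, 30, 18) [0.6311 0.2451 0.0188] along 0.2294 lat [-0.0279 -0.0243 -0.0187]
red (93, 161, 15, 15) (array([602.2, 265.6]), array([13.4, 25.1]), 21.4) along 0.2559 lat 0.0008
```

```bash
python3 drive.py '0 0 0 0 0 0;0 0 0 0 0 0;0 0 0 0 0 0;0 0 0 0 0 0;0 0 0 0 0 0' .038 45
python3 -c "
from h import *
tool('w10')"
```

```text
clock: 15.0
tcp_pos: [0.6522, 0.0154, 0.1056]
orientation: [-2.598, -0.344, 0.089]
contact_force: [0.1, 0.6, -3.4]
grip_width: 0.0384
gripper_force: 32.9
tcp [0.6522 0.0154 0.1056] head along [0.1595 0.1889] lat [-0.0176  0.0176] z 0.0448
pad (92, 172, 21, 17) [0.5997 0.2452 0.0257] along 0.2357 lat [0.0041 0.0059 0.0111]
pad (94, 159, 28, 6) [0.6146 0.2463 0.0134] along 0.2334 lat [-0.0099 -0.0083 -0.0062]
red (118, 164, 31, 13) (array([617.8, 219.8]), array([ 7.2, 39.9]), 12.5) along 0.2055 lat -0.0068
```

```bash
python3 - <<'E'
from h import *
i=r.camera_info("side");s,d=r.grab_frame("side");cv2.imwrite("pics/s10.png",s)
for n,im in(("old",cv2.imread("pics/s4.png")),("new",s)):
    m=hsv(im,(0,70,60),(8,255,255),(185,270,232,335))|hsv(im,(170,70,60),(180,255,255),(185,270,232,335))
    for c in cv2.findContours(m,0,1)[0]:
        if cv2.contourArea(c)>5:
            P=plane(i,c[:,0],.009)[:,:2]*1000;print(n,cv2.boundingRect(c),P.mean(0).round(1),rect(P/1000))
w=cv2.imread("pics/w10.png");w9=cv2.imread("pics/w9.png");
np.set_printoptions(linewidth=250)
H=cv2.cvtColor(w,cv2.COLOR_BGR2HSV);H9=cv2.cvtColor(w9,cv2.COLOR_BGR2HSV)
for h_,n in((H9,"w9"),(H,"w10")):
    print(n)
    for v in range(150,196,4): print(v,[tuple(int(x) for x in h_[v,u]) for u in range(60,124,6)])
E
```

```text
old (199, 320, 8, 7) [583.6 346.7] (array([584. , 345.6]), array([15.7, 17.3]), 19.0)
old (211, 284, 10, 13) [604.2 241.8] (array([604.2, 241.5]), array([14.3, 41.1]), 10.1)
new (204, 308, 9, 7) [589.4 309. ] (array([589.6, 309.6]), array([13.2, 19.6]), 82.6)
new (210, 299, 8, 7) [589.3 280.5] (array([588.3, 279.8]), array([17.5, 14.3]), 78.8)
w9
150 [(24, 17, 154), (8, 43, 136), (2, 71, 119), (60, 4, 122), (40, 6, 129), (24, 14, 92), (25, 16, 95), (15, 22, 69), (15, 24, 65), (15, 22, 70), (15, 22, 69)]
154 [(25, 18, 157), (2, 73, 132), (2, 71, 129), (5, 39, 131), (30, 10, 128), (30, 11, 90), (21, 20, 130), (19, 16, 125), (17, 18, 102), (9, 33, 54), (17, 43, 135)]
158 [(21, 23, 147), (1, 79, 133), (2, 75, 132), (3, 39, 136), (45, 8, 127), (20, 17, 91), (17, 18, 131), (20, 17, 132), (19, 16, 131), (17, 22, 103), (18, 46, 134)]
162 [(23, 20, 150), (23, 21, 147), (2, 77, 132), (12, 25, 135), (36, 10, 125), (23, 11, 91), (2, 106, 84), (3, 77, 86), (20, 16, 145), (17, 18, 130), (15, 20, 100)]
166 [(25, 21, 146), (25, 19, 147), (21, 18, 143), (9, 26, 140), (30, 8, 124), (20, 17, 90), (3, 1
[... 2539 characters left out ...]
52), (10, 69, 125), (8, 21, 98)]
182 [(25, 19, 144), (22, 19, 146), (24, 18, 142), (48, 9, 146), (38, 9, 119), (17, 20, 88), (18, 20, 64), (11, 40, 51), (11, 33, 62), (11, 177, 169), (10, 75, 109)]
186 [(20, 21, 144), (24, 18, 143), (25, 21, 148), (40, 10, 151), (30, 11, 118), (20, 18, 87), (15, 21, 96), (10, 23, 66), (13, 27, 66), (11, 150, 151), (11, 176, 170)]
190 [(25, 19, 144), (22, 20, 142), (21, 22, 149), (45, 10, 153), (23, 9, 116), (15, 18, 86), (19, 17, 119), (17, 19, 95), (16, 43, 125), (12, 96, 138), (11, 176, 170)]
194 [(24, 18, 145), (22, 20, 143), (25, 21, 148), (48, 8, 151), (30, 7, 114), (18, 15, 84), (18, 19, 132), (23, 17, 119), (21, 19, 95), (18, 47, 130), (11, 174, 171)]
```

```bash
python3 - <<'E'
from h import *
si=r.camera_info("side");s=cv2.imread("pics/s10.png");s0=cv2.imread("pics/s4.png")
print("cam",(-si["R"].T@si["t"]).round(3))
for n,z in (("s4",s0),("s10",s)):
    H=cv2.cvtColor(z,cv2.COLOR_BGR2HSV);print(n)
    for v in range(276,334,2): print(v,"".join("R" if (H[v,u,0]<8 or H[v,u,0]>170) and H[v,u,1]>70 else "O" if H[v,u,0]<18 and H[v,u,1]>130 else "D" if H[v,u,2]<60 else "W" if H[v,u,1]<28 and H[v,u,2]>125 else "." for u in range(185,240)))
for n in("w9","w10"):
    i=dict(np.load(f"pics/{n}i.npz"));H=cv2.cvtColor(cv2.imread(f"pics/{n}.png"),cv2.COLOR_BGR2HSV);print(n)
    for v in range(140,210,3): print(v,"".join("R" if H[v,u,0]<6 and H[v,u,1]>60 else "O" if H[v,u,0]<18 and H[v,u,1]>120 else "D" if H[v,u,2]<75 else "W" if H[v,u,1]<24 and H[v,u,2]>120 else "." for u in range(30,160,2)))
    print("px(69,158)->",plane(i,[(69,158)],.012).round(3),"orig far end->",proj(i,[.584,.347,.012]).round())
E
```

```text
cam [0.188 0.893 0.732]
s4
276 ..............DDDDDD..WWWWWWWWWWWWWWWWWWWWWWWWWWWWWWWWW
278 ............DDDDDD..WWWWWWWWWWWWWWWWWWWWWWWWWWWWWWWWWWW
280 ..........DDDDDD..WWWWWWWWWWWWWWWWWWWWWWWWWWWWWWWWWWWWW
282 ........DDDDDD..WWWWWWWWWWWWWWW..WWWWWWWWWWWWWWWWWWWWW.
284 ......DDDDDDD.WWWWWWWWWWWWWWW..RRRR.WWWWWWWWWWWWWWWW...
286 ....DDDDDDD.WWWWWWWWWWWWWWWW..RRRRRR.WWWWWWWWWWWWWW.DD.
288 ...DDDDDD.WWWWWWWWWWWWWWWWW..RRRRRR.WWWWWWWWWWWWWWW.DDD
290 .DDDDDD.WWWWWWWWWWWWWWWWWWW.RRRRRR.WWWWWWWWWWWWWWWW.DDD
292 DDDDD..WWWWWWWWWWWWWWWWWWW.RRRRRR.WWWWWWWWWWWWWWWWW.DDD
294 DDD..WWWWWWWWWWWWWWWWWWWW.RRRRRR..WWWWWWWWWWWWWWWWW.DDD
296 WWWWWWWWWWWWWWWWWWWWWWWWWWWWW..R.WWWWWWWWWWWWWWWWWW.DDD
298 WWWWWWWWWWWWWWWWWWWWWWWWWWWWWWWWWWWWWWWWWWWWWWWWWWW.DDD
300 ...WWWWWWWWWWWWWWWWWWWWWWWWWWWWWWWWWWWWWWWWWWWWWWWWW.DD
302 .........WWWWWWWWWWWWWWWWWWWWWWWWWWWWWWWWWWWWWWWWWWW.DD
304 ..............WWWWWWWWWWWWWWWWWWWWWWWWWWWWWWWWWWWWWW.DD
306 ...................WWWWWWWWWWWWWWWWWWWWWWWWWWWWWWWWWWW.
308 .........................WWWWWWWWWWWWWWWWWWWWWWWWWWWWWW
310 ..............................WWWWWWWWWWWWWWWWWWW
[... 5205 characters left out ...]
OOO...
185 .......WWWWWWWWWWWWWWWWWWWW.......DDDDDDDDOOOOOOOOOOOOOOOOOOOO...
188 .......WWWWWWWWWWWWWWWWWWWW.........D.....OOOOOOOODDDDD.OO..W....
191 .......WWWWWWWWWWWWWWWWWWWW....WWW.........OOOOODDDDDDDDDWWWWWWWW
194 .......WWWWWWWWWWWWWWWWWWWW....WWWWW.......OOO..DDDDDDDDD.WWWWWWW
197 .......WWWWWWWWWWWWWWWWWWWW.......WWWWW....OOOOO.DDDDDD.W.WWWWWWW
200 .......WWWWWWWWWWWWWWWWWWWW.........WWWWWWW.OOOOODDDDDDWWWWWWWWWW
203 .......WWWWWWWWWWWWWWWWWWWW...........WWWWW.O...ODDDDDDDDD...WWWW
206 .......WWWWWWWWWWWWWWWWWWWW.................O....ODDDDDD.OOOOOOO.
209 .......WW.WWWWWWWWWWWWWWWWW..................O...OOOOOOOOOOOOOOO.
px(69,158)-> [[0.592 0.319 0.012]] orig far end-> [[ 53. 156.]]
```

```bash
python3 drive.py '0 0 0 0 0 0;0 0 0 0 0 0;0 0 0 0 0 0;0 0 0 0 0 0' .053 30
python3 - <<'E'
from h import *
tool('w11')
si=r.camera_info("side");s,_=r.grab_frame("side");cv2.imwrite("pics/s11.png",s)
def red(im,box): return hsv(im,(0,60,50),(6,255,255),box)|hsv(im,(172,60,50),(180,255,255),box)
for c in cv2.findContours(red(s,(170,280,232,365)),0,1)[0]:
    if cv2.contourArea(c)>6: P=plane(si,c[:,0],.009)[:,:2]*1000;print("side",cv2.boundingRect(c),P.mean(0).round(1),P.min(0).round(),P.max(0).round())
i=dict(np.load("pics/w11i.npz"));im=cv2.imread("pics/w11.png")
m=red(im,(30,130,112,200));v,u=np.nonzero(m);P=plane(i,np.c_[u,v],.012)[:,:2]*1000
k=(P[:,1]>240);P=P[k];A=P.mean(0);w=np.linalg.svd(P-A)[2][0];t=(P-A)@w
print("red w11",A.round(1),"ang",np.degrees(np.arctan2(w[1],w[0]))%180,"ends",(A+w*t.min()).round(),(A+w*t.max()).round(),"n",len(P), "u",u.min(),u.max())
H=cv2.cvtColor(s,cv2.COLOR_BGR2HSV)
for v in range(296,362,2): print(v,"".join("R" if (H[v,u,0]<8 or H[v,u,0]>170) and H[v,u,1]>60 else "D" if H[v,u,2]<60 else "W" if H[v,u,1]<28 and H[v,u,2]>125 else "." for u in range(170,240)))
E
```

```text
clock: 15.5
tcp_pos: [0.6522, 0.0154, 0.1055]
orientation: [-2.598, -0.344, 0.089]
contact_force: [1.0, 0.0, -2.6]
grip_width: 0.0531
gripper_force: 8.5
tcp [0.6522 0.0154 0.1055] head along [0.1529 0.1837] lat [-0.018   0.0172] z 0.045
pad (91, 191, 30, 13) [0.5854 0.2386 0.025 ] along 0.2317 lat [0.0196 0.0225 0.0253]
pad (95, 137, 29, 18) [0.6309 0.2449 0.019 ] along 0.2291 lat [-0.0277 -0.0242 -0.0188]
red (93, 162, 14, 21) (array([594.5, 265.6]), array([19.2, 21.1]), 87.9) along 0.2581 lat 0.0058
side (183, 337, 8, 8) [592.7 400. ] [585. 392.] [601. 408.]
side (204, 308, 9, 7) [589.2 308.9] [581. 302.] [598. 317.]
side (210, 299, 8, 7) [588.6 280.8] [580. 270.] [597. 288.]
red w11 [592.4 292.6] ang 94.3259229484698 ends [590. 329.] [595. 260.] n 422 u 64 106
296 DDDD....WWWWWWWWWWWWWWWWWWWWWWWW..WWWWWWWWWWWWWWWWWWW...WWWWWWWWWW.DDD
298 DDDDDDD......WWWWWWWWWWWWWWWWWWWWWWWWWWWWWWW..WWWWWWW..WWWWWWWWWWW.DDD
300 .................WWWWWWWWWWWWWWWWWWWWWWWW..RRRR.WWWWWWWWWWWWWWWWWWW.DD
302 .......................WWWWWWWWWWWWWWWWW.RRRRRRR.WWWWWWWWWWWWWWWWWW.DD
304 ......................
[... 1448 characters left out ...]
.........................
344 ................RRR...................................................
346 ......................................................................
348 ......................................................................
350 ......................................................................
352 ......................................................................
354 ......................................................................
356 ......................................................................
358 ......................................................................
360 ......................................................................
```

```bash
python3 - <<'E'
from h import *
go([.6522+.0097,.0154-.049,.107],frame(105.1,30),"back50"); go([.5975,-.010,.107],frame(94.9,30),"P1")
E
```

```text
back50 t 15.6 SHIFT [-0.0034  0.0425 -0.0262] TURN [ 0.    -0.003  0.   ] rows 1.0
P1 t 15.6 SHIFT [-0.0594  0.0082 -0.0066] TURN [-0.     0.086  0.154] rows 1.2
```

```bash
python3 drive.py '-.001 .011 -.007 0 0 0;-.002 .022 -.0135 0 0 0;-.002 .022 -.0135 0 0 0'
python3 drive.py '-.01 0 0 0 .015 .025;-.02 -.002 .001 0 .03 .05;-.03 -.004 .002 0 .045 .08;-.04 -.007 .003 0 .06 .105;-.05 -.01 .005 0 .075 .13'
python3 drive.py '-.004 -.001 .001 0 .006 .012;-.007 -.003 .001 0 .011 .024;-.007 -.003 .001 0 .011 .024;-.007 -.003 .001 0 .011 .024'
python3 - <<'E'
from h import *
tool("w12",91)
go([.5975,-.010,.107],frame(94.9,30),"P1")
i=dict(np.load("pics/w12i.npz"));im=cv2.imread("pics/w12.png");H=cv2.cvtColor(im,cv2.COLOR_BGR2HSV)
for v in range(120,220,3): print(v,"".join("R" if (H[v,u,0]<6 or H[v,u,0]>172) and H[v,u,1]>60 else "O" if H[v,u,0]<18 and H[v,u,1]>120 else "D" if H[v,u,2]<75 else "W" if H[v,u,1]<24 and H[v,u,2]>120 else "." for u in range(10,170,2)))
E
```

```text
clock: 15.9
tcp_pos: [0.6578, -0.0146, 0.1058]
orientation: [-2.602, -0.338, 0.087]
contact_force: [-0.1, -0.6, -4.2]
grip_width: 0.053
gripper_force: 8.6
clock: 16.4
tcp_pos: [0.6056, -0.0128, 0.1069]
orientation: [-2.614, -0.145, 0.035]
contact_force: [1.0, 0.4, -2.2]
grip_width: 0.0529
gripper_force: 8.5
clock: 16.8
tcp_pos: [0.5991, -0.0098, 0.1076]
orientation: [-2.616, -0.113, 0.029]
contact_force: [-0.3, -0.6, -2.1]
grip_width: 0.0531
gripper_force: 8.5
tcp [ 0.5991 -0.0098  0.1076] head along [0.1529 0.1837] lat [-0.0178  0.0174] z 0.047
pad (83, 190, 38, 14) [0.5719 0.2251 0.0281] along 0.2353 lat [0.0201 0.0231 0.0275]
pad (69, 137, 55, 18) [0.6195 0.2284 0.0257] along 0.2378 lat [-0.0271 -0.0246 -0.0194]
red (68, 149, 29, 24) (array([593.6, 272.8]), array([45.9, 19.1]), 87.3) along 0.2856 lat -0.0
P1 t 16.85 SHIFT [-0.0016  0.0002  0.0004] TURN [-0.    -0.     0.001] rows 0.0
120 ............WWWWWWW.WW..........................................................
123 ............WWWWWWWWWW..........................................................
126 ............WWWWWWWWWWW...
[... 1989 characters left out ...]
WDDDDDDDDDDWWWWWWWWW
198 .................WWWWWWWWW..............DDDDDDDDDDDDDDDDOOOOO.DDDDDD.W.WWWWWWWWW
201 .................WWWWWWWWW...........DDDDD......DDDDDDD.OOOOOODDDDDD.WWWWWWWWWWW
204 .................WWWWWWWWWW...............WWWW..........OO.W.ODDDDDDDDD...WWWWWW
207 .................WWWWWWWWW................WWWWWWWWW...WW.OWWW.O.DDDDD.OOOOOOO..W
210 ..................WWWWWWWWW....................WWWWWWWWWW..WW.OOOOOOOOOOOOOOO...
213 ..................WWWWWWWWW........................WWWWWWW...OOOOOOOOOOOOOOO....
216 ..................WWWWWWWWW.......................................OOOOOOO.......
219 ..................WW.WWW.WW.....................................................
```

```bash
python3 drive.py '0 .0015 .0026 0 0 0;.0008 -.009 .0089 0 0 0;.0017 -.020 .0151 0 0 0;.0026 -.031 .0214 0 0 0;.0034 -.0417 .0276 0 0 0'
python3 drive.py '0 0 0 0 0 0;0 0 0 0 0 0'
python3 - <<'E'
from h import *
tool("w13",91)
si=r.camera_info("side");s,_=r.grab_frame("side");cv2.imwrite("pics/s13.png",s)
m=hsv(s,(0,60,50),(6,255,255),(170,280,232,365))|hsv(s,(172,60,50),(180,255,255),(170,280,232,365))
for c in cv2.findContours(m,0,1)[0]:
    if cv2.contourArea(c)>6: P=plane(si,c[:,0],.009)[:,:2]*1000;print("side",cv2.boundingRect(c),P.mean(0).round(1))
E
```

```text
clock: 17.35
tcp_pos: [0.5974, 0.0423, 0.1045]
orientation: [-2.615, -0.114, 0.031]
contact_force: [0.1, 0.3, -2.6]
grip_width: 0.0526
gripper_force: 8.5
clock: 17.55
tcp_pos: [0.5975, 0.0406, 0.1044]
orientation: [-2.616, -0.114, 0.03]
contact_force: [-0.1, -0.1, -2.8]
grip_width: 0.0531
gripper_force: 8.6
tcp [0.5975 0.0406 0.1044] head along [0.1528 0.1838] lat [-0.0176  0.0177] z 0.0438
pad (113, 190, 8, 14) [0.5715 0.264  0.0208] along 0.2238 lat [-0.0149  0.022   0.0252]
pad (111, 142, 13, 13) [0.6154 0.2659 0.0142] along 0.225 lat [-0.0249 -0.0218 -0.0172]
red (155, 205, 8, 12) (array([567.9, 218.1]), array([ 8.6, 12.5]), 85.4) along 0.178 lat 0.0254
red (131, 166, 29, 25) (array([594.3, 232.9]), array([18.9, 34.1]), 2.0) along 0.1884 lat -0.0028
side (183, 337, 8, 8) [592.6 400. ]
side (204, 308, 9, 7) [589.3 308.9]
side (210, 299, 8, 7) [588.6 280.8]
```

The marker has not moved in the side view, and the jaws now straddle it. I'll squeeze.

```bash
python3 drive.py '0 0 0 0 0 0;0 0 0 0 0 0;0 0 0 0 0 0;0 0 0 0 0 0;0 0 0 0 0 0' .038 45
python3 - <<'E'
from h import *
si=r.camera_info("side");s,_=r.grab_frame("side")
m=hsv(s,(0,60,50),(6,255,255),(170,280,232,365))|hsv(s,(172,60,50),(180,255,255),(170,280,232,365))
for c in cv2.findContours(m,0,1)[0]:
    if cv2.contourArea(c)>6: P=plane(si,c[:,0],.009)[:,:2]*1000;print("side",cv2.boundingRect(c),P.mean(0).round(1))
E
```

```text
clock: 18.15
tcp_pos: [0.5981, 0.0397, 0.1046]
orientation: [-2.616, -0.111, 0.029]
contact_force: [0.3, -2.6, 1.5]
grip_width: 0.0425
gripper_force: 46.9
side (186, 339, 7, 7) [585.7 401.5]
side (204, 308, 9, 7) [589.9 308.9]
side (209, 300, 5, 5) [595.8 281.6]
```

```bash
python3 drive.py '0 -.0015 -.0026 0 0 0;-.0007 .007 -.0078 0 0 0;-.0014 .0155 -.0128 0 0 0;-.002 .024 -.0176 0 0 0;-.0027 .0331 -.0226 0 0 0'
python3 drive.py '0 0 0 0 0 0'
python3 - <<'E'
from h import *
si=r.camera_info("side");s,_=r.grab_frame("side")
m=hsv(s,(0,60,50),(6,255,255),(170,270,232,365))|hsv(s,(172,60,50),(180,255,255),(170,270,232,365))
for c in cv2.findContours(m,0,1)[0]:
    if cv2.contourArea(c)>6: P=plane(si,c[:,0],.012)[:,:2]*1000;print("side",cv2.boundingRect(c),P.mean(0).round(1))
tool("w14",91)
E
```

```text
clock: 18.7
tcp_pos: [0.5982, -0.0013, 0.107]
orientation: [-2.616, -0.112, 0.031]
contact_force: [0.1, 0.5, -2.9]
grip_width: 0.0421
gripper_force: 46.5
clock: 18.8
tcp_pos: [0.5985, -0.0029, 0.1069]
orientation: [-2.617, -0.108, 0.029]
contact_force: [0.3, -1.1, -2.8]
grip_width: 0.0424
gripper_force: 47.2
side (195, 324, 8, 7) [585.3 361.3]
side (213, 287, 9, 14) [592.1 254.5]
tcp [ 0.5984 -0.0015  0.1071] head along [0.1577 0.1879] lat [-0.018   0.0173] z 0.0451
pad (79, 176, 38, 18) [0.5827 0.2413 0.0264] along 0.2431 lat [0.0102 0.0114 0.0149]
pad (74, 151, 50, 12) [0.6079 0.2428 0.0195] along 0.2441 lat [-0.015  -0.0138 -0.0108]
red (81, 167, 34, 13) (array([590. , 258.3]), array([ 8.9, 49.8]), 2.1) along 0.2575 lat 0.005
```

```bash
python3 drive.py '0 -.006 -.01 0 0 0;0 -.0115 -.02 0 0 0;-.001 .002 -.0275 0 0 0;-.003 .024 -.04 0 0 0;-.005 .05 -.055 0 0 0'
python3 drive.py '-.002 .026 -.015 0 0 0;-.004 .052 -.03 0 0 0;-.006 .078 -.045 0 0 0;-.008 .104 -.06 0 0 0;-.010 .13 -.075 0 0 0'
python3 drive.py '0 0 0 0 0 0;0 0 0 0 0 0'
python3 - <<'E'
from h import *
si=r.camera_info("side");s,_=r.grab_frame("side")
m=hsv(s,(0,60,50),(6,255,255),(170,180,300,365))|hsv(s,(172,60,50),(180,255,255),(170,180,300,365))
for c in cv2.findContours(m,0,1)[0]:
    if cv2.contourArea(c)>6: P=plane(si,c[:,0],.035)[:,:2]*1000;print("side",cv2.boundingRect(c),P.mean(0).round(1))
tool("w15",91)
E
```

```text
clock: 19.4
tcp_pos: [0.5991, -0.0732, 0.1299]
orientation: [-2.617, -0.113, 0.03]
contact_force: [1.1, -0.7, -2.7]
grip_width: 0.0421
gripper_force: 46.6
clock: 19.9
tcp_pos: [0.6011, -0.2259, 0.1292]
orientation: [-2.617, -0.109, 0.031]
contact_force: [0.3, -0.4, -2.2]
grip_width: 0.0422
gripper_force: 46.7
clock: 20.1
tcp_pos: [0.6012, -0.2251, 0.129]
orientation: [-2.617, -0.106, 0.03]
contact_force: [0.0, 0.4, -3.0]
grip_width: 0.0423
gripper_force: 47.0
side (243, 317, 31, 19) [448.4 336.9]
side (242, 302, 32, 22) [466.2 301.1]
side (248, 229, 9, 11) [593.7  32.9]
tcp [ 0.6015 -0.223   0.1293] head along [0.1578 0.1878] lat [-0.0179  0.0171] z 0.0674
red (81, 166, 33, 13) (array([592.3,  37.4]), array([ 8.7, 48.9]), 4.0) along 0.2591 lat 0.0051
```

```bash
python3 drive.py '0 -.015 -.026 0 0 0;0 -.03 -.052 0 0 0;0 -.03 -.052 0 0 0;0 -.03 -.052 0 0 0'; cat >> h.py <<'E'
def mark(name,hd):
    o=r.get_obs();i=r.camera_info("wrist");im,d=r.grab_frame("wrist");cv2.imwrite(f"pics/{name}.png",im);np.save(f"pics/{name}.npy",d);np.savez(f"pics/{name}i.npz",**i)
    a=np.radians(hd);h=np.array([np.cos(a),np.sin(a)]);l=np.array([-h[1],h[0]]);b=o["tcp_pos"][:2]
    m=hsv(im,(0,90,50),(5,255,255),(0,90,140,210))|hsv(im,(172,90,50),(180,255,255),(0,90,140,210))
    for c in cv2.findContours(m,0,1)[0]:
        if cv2.contourArea(c)<15: continue
        k=np.zeros_like(m);cv2.drawContours(k,[c],-1,255,-1);P=cloud(i,d,k)
        if len(P)<10: continue
        q=P[:,:2]-b;print("red",cv2.boundingRect(c),"med",np.median(P,0).round(4),"along",np.percentile(q@h,[3,50,97]).round(4),"lat",np.percentile(q@l,[5,50,95]).round(4),"z",np.percentile(P[:,2],[5,95]).round(4))
    print("tcp",o["tcp_pos"].round(4))
E
python3 -c "
from h import *
mark('w16',91)
go([.6008,-.435,.18],frame(87.7,30),'over tray')"
```

```text
clock: 20.6
tcp_pos: [0.6025, -0.2208, 0.1902]
orientation: [-2.616, -0.114, 0.029]
contact_force: [-0.1, 0.4, -3.4]
grip_width: 0.0419
gripper_force: 48.1
red (25, 188, 9, 22) med [0.5293 0.1787 0.0998] along [0.3948 0.4007 0.41  ] lat [0.0522 0.0662 0.077 ] z [0.099  0.1005]
red (41, 183, 34, 27) med [0.4926 0.2721 0.0231] along [0.4868 0.4947 0.5179] lat [0.0885 0.1012 0.117 ] z [0.0048 0.0419]
red (82, 167, 33, 12) med [0.5931 0.0289 0.1013] along [0.2366 0.2498 0.2771] lat [0.0006 0.005  0.0096] z [0.0982 0.104 ]
red (37, 147, 8, 14) med [0.5916 0.1414 0.0979] along [0.3592 0.3623 0.5771] lat [-0.002   0.0045  0.0546] z [-0.0006  0.0999]
tcp [ 0.6025 -0.2208  0.1902]
over tray t 20.65 SHIFT [-0.0196  0.1894 -0.0989] TURN [-0.     0.065  0.11 ] rows 4.3
```

```bash
python3 -c "
from h import *
go([.601,-.461,.19],frame(87.7,30),'over tray')"
```

```text
over tray t 20.65 SHIFT [-0.0217  0.2068 -0.1205] TURN [-0.     0.065  0.11 ] rows 4.8
```

```bash
python3 drive.py '-.002 .026 -.015 0 .007 .012;-.005 .052 -.03 0 .014 .024;-.008 .078 -.045 0 .022 .036;-.01 .104 -.06 0 .03 .05;-.012 .125 -.073 0 .037 .065'
python3 -c "
from h import *
go([.601,-.461,.19],frame(87.7,30),'over tray')"
```

```text
clock: 21.15
tcp_pos: [0.6015, -0.3679, 0.188]
orientation: [-2.617, -0.012, 0.009]
contact_force: [0.1, 0.2, -3.6]
grip_width: 0.0422
gripper_force: 48.2
over tray t 21.15 SHIFT [-0.0014  0.0796 -0.0484] TURN [-0.001  0.028  0.041] rows 1.9
```

```bash
python3 drive.py '0 .025 -.015 0 .007 .01;-.001 .05 -.03 0 .014 .02;-.0014 .0796 -.0484 0 .028 .041;-.0014 .0796 -.0484 0 .028 .041'
python3 drive.py '0 0 0 0 0 0;0 0 0 0 0 0'
python3 - <<'E'
from h import *
mark('w17',83.8)
tool('w18',83.8)
i=dict(np.load("pics/w17i.npz"));im=cv2.imread("pics/w17.png");d=np.load("pics/w17.npy")
k=np.zeros(im.shape[:2],np.uint8);k[60:300,0:200]=255
P=cloud(i,d,k&hsv(im,(0,0,0),(180,255,80)));P=P[(P[:,2]<.024)&(P[:,2]>.002)];print("tray",rect(P),len(P))
m=hsv(im,(105,90,40),(130,255,255));P=cloud(i,d,m);print("pen",rect(P) if len(P) else 0,len(P),np.percentile(P[:,2],[5,95]) if len(P) else 0)
go([.601,-.461,.19],frame(87.7,30),'over tray')
E
```

```text
clock: 21.55
tcp_pos: [0.599, -0.4655, 0.189]
orientation: [-2.62, 0.06, -0.014]
contact_force: [-0.5, -0.7, -3.0]
grip_width: 0.0422
gripper_force: 48.1
clock: 21.75
tcp_pos: [0.6026, -0.4579, 0.1913]
orientation: [-2.615, 0.048, -0.015]
contact_force: [-0.7, -0.2, -1.8]
grip_width: 0.0423
gripper_force: 48.2
red (0, 206, 9, 4) med [0.5026 0.2857 0.0084] along [0.7229 0.7285 0.7382] lat [0.1781 0.1797 0.182 ] z [0.0045 0.014 ]
red (82, 167, 33, 12) med [ 0.6247 -0.2089  0.1034] along [0.2367 0.2503 0.2779] lat [0.001  0.0052 0.0097] z [0.1004 0.106 ]
red (37, 147, 7, 13) med [ 0.6377 -0.0973  0.1007] along [0.3597 0.3622 0.5838] lat [-0.0016  0.0042  0.054 ] z [0.     0.1025]
tcp [ 0.6026 -0.4579  0.1913]
tcp [ 0.6028 -0.4577  0.1918] head along [0.158  0.1881] lat [-0.0173  0.0177] z 0.1301
red (81, 166, 33, 13) (array([ 625.7, -197. ]), array([49.3,  8.7]), 85.3) along 0.2603 lat 0.0064
tray (array([544.6,  22.5]), array([501.4, 349.8]), 77.2) 5576
pen (array([ 597.6, -256.9]), array([ 15.5, 145.7]), 13.2) 66 [0.01078942 0.01550821]
over tray t 21.85 SHIFT [-0.0019  0.0039  0.0003] TURN [-0.002 -0.001  0.005] rows 0.1
```

```bash
python3 drive.py '0 .01 .0173 0 0 0;0 .02 .0346 0 0 0;0 .029 .0502 0 0 0;0 .034 .059 0 0 0;0 .034 .059 0 0 0'
python3 drive.py '0 0 0 0 0 0'
python3 - <<'E'
from h import *
mark('w19',83.8);tool('w20',83.8)
E
```

```text
clock: 22.35
tcp_pos: [0.6014, -0.4587, 0.1212]
orientation: [-2.614, 0.05, -0.013]
contact_force: [-1.0, 0.6, -2.4]
grip_width: 0.0421
gripper_force: 48.2
clock: 22.45
tcp_pos: [0.6027, -0.4597, 0.1245]
orientation: [-2.617, 0.049, -0.018]
contact_force: [-0.2, 0.5, -2.6]
grip_width: 0.0422
gripper_force: 48.2
red (82, 167, 33, 13) med [ 0.6253 -0.2108  0.0358] along [0.2369 0.2502 0.2775] lat [0.0004 0.0049 0.0096] z [0.0325 0.0384]
red (37, 147, 8, 13) med [ 0.6386 -0.0995  0.0335] along [0.3594 0.3619 0.4375] lat [-0.0022  0.0031  0.0197] z [0.0004 0.0348]
tcp [ 0.6027 -0.4597  0.1245]
tcp [ 0.6031 -0.46    0.1253] head along [0.1579 0.188 ] lat [-0.0177  0.0177] z 0.0631
pad (149, 211, 14, 14) [ 0.5766 -0.2424  0.0092] along 0.2135 lat [0.0465 0.0497 0.0554]
red (81, 166, 33, 14) (array([ 626.6, -200.7]), array([48.7,  9.2]), 85.1) along 0.2587 lat 0.0055
```

```bash
python3 drive.py '0 .002 .0035 0 0 0;0 .004 .007 0 0 0;0 .005 .0087 0 0 0;0 .005 .0087 0 0 0'
python3 drive.py '0 .001 .0017 0 0 0;0 .0015 .0026 0 0 0;0 .0015 .0026 0 0 0'
python3 - <<'E'
from h import *
mark('w21',83.8);tool('w22',83.8)
E
```

```text
clock: 22.95
tcp_pos: [0.6024, -0.4594, 0.114]
orientation: [-2.617, 0.049, -0.017]
contact_force: [-0.2, -0.3, -3.9]
grip_width: 0.0422
gripper_force: 48.2
clock: 23.25
tcp_pos: [0.6026, -0.4596, 0.1113]
orientation: [-2.617, 0.049, -0.017]
contact_force: [-1.1, 0.6, -2.9]
grip_width: 0.0422
gripper_force: 48.2
red (82, 167, 33, 13) med [ 0.6251 -0.2104  0.0227] along [0.2369 0.2501 0.2782] lat [0.0005 0.0049 0.0096] z [0.0192 0.0256]
red (37, 147, 8, 14) med [ 0.6385 -0.0989  0.019 ] along [0.3591 0.3629 0.38  ] lat [-0.0023  0.0036  0.0121] z [0.0117 0.0217]
tcp [ 0.6026 -0.4596  0.1113]
tcp [ 0.6027 -0.4596  0.1115] head along [0.1579 0.1879] lat [-0.0175  0.0176] z 0.0495
pad (137, 216, 15, 14) [ 0.5766 -0.2424  0.0109] along 0.2131 lat [0.0432 0.0493 0.0558]
red (81, 166, 33, 14) (array([ 625.8, -199.8]), array([48.5,  9.1]), 86.2) along 0.2589 lat 0.0057
```

```bash
python3 drive.py '0 .0008 .0013 0 0 0;0 .001 .0017 0 0 0;0 .001 .0017 0 0 0'
python3 - <<'E'
from h import *
print(r.get_obs()["contact_force"]);mark('w23',83.8)
E
```

```text
clock: 23.65
tcp_pos: [0.6028, -0.4597, 0.1098]
orientation: [-2.617, 0.049, -0.018]
contact_force: [-0.3, -0.3, -1.2]
grip_width: 0.0422
gripper_force: 50.2
[-0.32915849 -0.32291631 -1.16963426]
red (81, 166, 34, 14) med [ 0.6254 -0.2101  0.0218] along [0.2366 0.2507 0.2793] lat [0.0004 0.0047 0.0097] z [0.0181 0.0243]
red (35, 147, 9, 14) med [ 0.6388 -0.0988  0.0186] along [0.3595 0.363  0.3795] lat [-0.0028  0.0034  0.0118] z [0.0127 0.0215]
tcp [ 0.6028 -0.4597  0.1098]
```

```bash
python3 drive.py '0 -.0005 -.0009 0 0 0;0 -.001 -.0017 0 0 0;0 -.001 -.0017 0 0 0;0 -.001 -.0017 0 0 0' .050 30
python3 - <<'E'
from h import *
mark('w24',83.8);tool('w25',83.8)
E
```

```text
clock: 24.1
tcp_pos: [0.6027, -0.4596, 0.1115]
orientation: [-2.617, 0.049, -0.018]
contact_force: [-0.0, 0.1, -3.4]
grip_width: 0.0501
gripper_force: 9.4
red (84, 162, 32, 18) med [ 0.6272 -0.2046  0.0215] along [0.2367 0.2563 0.2784] lat [-0.0015  0.0029  0.0103] z [0.0185 0.0239]
red (38, 146, 9, 14) med [ 0.6398 -0.1     0.0186] along [0.3583 0.3616 0.3797] lat [-0.0035  0.0024  0.0104] z [0.0121 0.0208]
tcp [ 0.6027 -0.4596  0.1115]
tcp [ 0.6027 -0.4596  0.1115] head along [0.1547 0.1857] lat [-0.0176  0.0175] z 0.0512
pad (136, 217, 16, 13) [ 0.5754 -0.2423  0.0113] along 0.2131 lat [0.0432 0.0506 0.055 ]
red (83, 162, 31, 18) (array([ 627.4, -201.8]), array([45.4, 12.7]), 85.2) along 0.2573 lat 0.0038
```

```bash
python3 drive.py '0 -.005 -.0087 0 0 0;0 -.015 -.026 0 0 0;0 -.03 -.052 0 0 0;0 -.04 -.0693 0 0 0;0 -.04 -.0693 0 0 0'
python3 drive.py '0 0 0 0 0 0' .053
python3 - <<'E'
from h import *
mark('w26',83.8);tool('w27',83.8)
i=dict(np.load("pics/w26i.npz"));im=cv2.imread("pics/w26.png");d=np.load("pics/w26.npy")
m=hsv(im,(0,90,50),(5,255,255),(0,90,240,260))|hsv(im,(172,90,50),(180,255,255),(0,90,240,260))
P=cloud(i,d,m);t=np.radians(83.8);x=np.array([np.cos(t),np.sin(t)]);q=P[:,:2]-[.6205,-.1615];k=(abs(q[:,0])<.12)&(abs(q[:,1])<.12)
q=q[k];print("marker red in tray frame x",np.percentile(q@x,[1,99]).round(4),"y",np.percentile(q@[-x[1],x[0]],[2,98]).round(4),"z",np.percentile(P[k,2],[5,95]).round(4))
E
```

```text
clock: 24.7
tcp_pos: [0.6042, -0.461, 0.1974]
orientation: [-2.623, 0.047, -0.027]
contact_force: [1.5, 0.2, -2.5]
grip_width: 0.05
gripper_force: 9.4
clock: 24.8
tcp_pos: [0.6025, -0.4599, 0.1922]
orientation: [-2.619, 0.049, -0.019]
contact_force: [-0.2, -0.1, -3.4]
grip_width: 0.0531
gripper_force: 8.5
tcp [ 0.6025 -0.4599  0.1922]
tcp [ 0.602  -0.4594  0.1907] head along [0.1531 0.1835] lat [-0.0175  0.0175] z 0.1303
red (150, 146, 20, 18) (array([ 645.2, -290.5]), array([22.9, 13.1]), 85.0) along 0.1711 lat -0.0244
marker red in tray frame x [-0.0636 -0.0181] y [-0.0204 -0.0035] z [0.0103 0.0235]
```

```bash
python3 -c "
from h import *
go([.528,-.378,.185],frame(86,30),'mid');go([.452,-.2965,.16],frame(84.1,30),'stand')"
```

```text
mid t 24.9 SHIFT [-0.0768 -0.0653  0.0435] TURN [-0.002  0.015  0.028] rows 2.2
stand t 24.9 SHIFT [-0.1559 -0.1207  0.1044] TURN [-0.002  0.031  0.056] rows 4.5
```

```bash
python3 drive.py '-.016 -.012 .008 0 .003 .006;-.032 -.025 .017 0 .006 .011;-.048 -.039 .026 0 .01 .017;-.064 -.052 .035 0 .013 .023;-.08 -.066 .044 0 .016 .029'
python3 drive.py '-.016 -.011 .01 0 .003 .005;-.032 -.022 .022 0 .006 .01;-.05 -.035 .036 0 .01 .017;-.07 -.05 .052 0 .015 .027;-.076 -.055 .06 0 .015 .027'
python3 drive.py '0 0 0 0 0 0;0 0 0 0 0 0'
python3 -c "
from h import *
go([.452,-.2965,.103],frame(84.1,30),'stand');tool('w28',80.2)"
```

```text
clock: 25.4
tcp_pos: [0.5241, -0.3763, 0.1845]
orientation: [-2.615, 0.094, -0.026]
contact_force: [0.7, -0.4, -2.5]
grip_width: 0.0533
gripper_force: 8.5
clock: 25.9
tcp_pos: [0.4525, -0.292, 0.1601]
orientation: [-2.612, 0.134, -0.033]
contact_force: [0.7, -0.5, -2.9]
grip_width: 0.0527
gripper_force: 8.6
clock: 26.1
tcp_pos: [0.4559, -0.2952, 0.1614]
orientation: [-2.615, 0.134, -0.039]
contact_force: [0.5, -0.2, -2.7]
grip_width: 0.0537
gripper_force: 8.5
stand t 26.1 SHIFT [-0.0039  0.0307  0.0497] TURN [-0.    -0.002  0.001] rows 1.2
tcp [ 0.4559 -0.2952  0.1614] head along [0.1535 0.1839] lat [-0.0177  0.0176] z 0.1008
pad (90, 191, 30, 9) [ 0.474  -0.0573  0.0806] along 0.2374 lat [0.0203 0.0225 0.0261]
```

```bash
python3 drive.py '-.004 .01 .0173 0 0 0;-.004 .018 .031 0 0 0;-.004 .024 .0416 0 0 0;-.004 .0265 .046 0 0 0;-.004 .0275 .0476 0 0 0'
python3 drive.py '0 .0005 .0009 0 0 0;0 .0010 .0017 0 0 0;0 .001 .0017 0 0 0'
python3 -c "
from h import *
tool('w29',80.2)"
```

```text
clock: 26.65
tcp_pos: [0.4516, -0.2941, 0.1059]
orientation: [-2.614, 0.133, -0.038]
contact_force: [-0.1, -0.1, -2.3]
grip_width: 0.0531
gripper_force: 8.5
clock: 26.95
tcp_pos: [0.4517, -0.2944, 0.1051]
orientation: [-2.615, 0.133, -0.039]
contact_force: [0.7, 0.5, -2.5]
grip_width: 0.0529
gripper_force: 8.5
tcp [ 0.4517 -0.2944  0.1051] head along [0.1533 0.1842] lat [-0.0174  0.0177] z 0.0444
pad (90, 192, 30, 8) [ 0.4696 -0.0575  0.0241] along 0.2365 lat [0.0204 0.0228 0.0267]
```

```bash
python3 drive.py '0 .0005 .0009 0 0 0;0 .001 .0017 0 0 0;0 .0012 .002 0 0 0;0 .0012 .002 0 0 0'
python3 -c "
from h import *
tool('w30',80.2)"
```

```text
clock: 27.4
tcp_pos: [0.4519, -0.2945, 0.103]
orientation: [-2.615, 0.133, -0.04]
contact_force: [0.1, -0.6, 4.1]
grip_width: 0.0529
gripper_force: 7.3
tcp [ 0.4519 -0.2945  0.103 ] head along [0.1534 0.1842] lat [-0.0172  0.0178] z 0.0428
pad (89, 192, 31, 9) [ 0.4696 -0.057   0.0217] along 0.2369 lat [0.0206 0.023  0.0258]
```

```bash
python3 drive.py '0 0 0 0 0 0;0 0 0 0 0 0;0 0 0 0 0 0;0 0 0 0 0 0' .085
python3 drive.py '0 0 -.01 0 0 0;0 0 -.03 0 0 0;0 0 -.06 0 0 0;0 0 -.1 0 0 0;0 0 -.14 0 0 0'
python3 drive.py '0 .02 -.03 0 0 0;0 .03 -.06 0 0 0;0 .03 -.06 0 0 0;0 .03 -.06 0 0 0'
python3 - <<'E'
from h import *
o=r.get_obs();i=r.camera_info("wrist");im,d=r.grab_frame("wrist");cv2.imwrite("pics/w31.png",im)
P=cloud(i,d,hsv(im,(4,140,100),(17,255,255)));P=P[(P[:,2]>.03)&(P[:,1]<-.05)];print("orange z",np.percentile(P[:,2],[2,50,98]).round(4))
H=P[P[:,1]>-.17];print("head",rect(H),np.median(H[:,2]).round(4))
G=P[P[:,2]>.1];print("grip top",G.mean(0).round(4))
si=r.camera_info("side");s,ds=r.grab_frame("side");cv2.imwrite("pics/s31.png",s)
P=cloud(si,ds,hsv(s,(18,120,120),(32,255,255),(200,200,310,330)));print("carton",np.percentile(P[:,2],[5,50,95]).round(3),rect(P[P[:,2]>.135]))
P=cloud(si,ds,hsv(s,(18,120,100),(35,255,255),(310,255,350,310)));print("ymark",rect(P))
m=hsv(s,(0,90,50),(6,255,255),(235,180,305,225))|hsv(s,(172,90,50),(180,255,255),(235,180,305,225));P=cloud(si,ds,m);x=np.array([.108,.994]);q=P[:,:2]-[.6205,-.1615]
print("marker",len(P),np.percentile(q@x,[2,98]).round(3),np.percentile(q@[-.994,.108],[2,98]).round(3),np.percentile(P[:,2],[5,95]).round(3))
print(o["tcp_pos"],o["contact_force"])
E
```

```text
clock: 27.85
tcp_pos: [0.4512, -0.2942, 0.1021]
orientation: [-2.615, 0.134, -0.038]
contact_force: [-0.3, 0.7, 0.2]
grip_width: 0.0845
gripper_force: 0.0
clock: 28.35
tcp_pos: [0.4436, -0.3647, 0.2253]
orientation: [-2.615, 0.134, -0.038]
contact_force: [1.5, -0.9, 0.1]
grip_width: 0.0851
gripper_force: 0.0
clock: 28.75
tcp_pos: [0.4381, -0.4201, 0.2608]
orientation: [-2.615, 0.135, -0.04]
contact_force: [0.8, 0.4, -0.6]
grip_width: 0.0848
gripper_force: 0.0
orange z [0.0329 0.0478 0.1169]
head (array([ 480.2, -128.1]), array([34.5, 37.4]), 83.6) 0.0414
grip top [ 0.4573 -0.3201  0.1124]
carton [0.124 0.141 0.143] (array([490.6, 221.6]), array([ 56.1, 148.6]), 84.4)
ymark (array([351.8, 122.6]), array([ 15.8, 128.3]), 33.5)
marker 74 [-0.081  0.069] [-0.028 -0.001] [0.007 0.025]
[ 0.43806727 -0.42008437  0.26081481] [ 0.83395769  0.43380596 -0.61500899]
```

```bash
python3 -c "
from bench import r
print(r.hand_in())"
```

```text
the job is handed in; nothing more can be done
None
```

I handed the job in at about 29 s: by the last camera measurements the carton lies flat on the riser, the red marker is in the tray, and the reacher stands on its foot clear of both. The jaws nudged the marker about 50 mm deeper under the riser before I gripped it, and I did not re-measure the jars, calculator or speaker at the end.

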